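Gauge two block bores: pass to tray, fail under latch

TASK

Check the bores of the two aluminium blocks on the sloping rack with the go gauge, first the one in the left nest, then the one in the right: lower the held gauge squarely into the bore, without forcing it, until it has gone right through or rests on the narrow step inside; then put the gauge back in its blue stand, upright and fully home. Set the block that let the gauge through gently down in the green tray, flat with its bored face up; leave the other in its nest, swing that nest's red hold latch over it fully into the catch, and leave the other latch open. Do not disturb the other things on the bench.

Things in the scene. Friction and masses are not known exactly. Their poses are not given: they have to be found in the camera images.
- rack: Fixed grey rack, 345 wide (y) x 150 mm. Origin: centre of its underside; +x away from robot, +y left. Its face rises 30 deg in +x: normal (-0.5, 0, 0.866), uphill (0.866, 0, 0.5). A 12 mm lip at each nest's lower end. Between the nests a dark catch block, 34 mm wide, top 55 mm off the face, its slot open downhill for the latch tips. A steel pivot post stands 74 mm outside each nest's middle.
- nest_left (a point): Middle of the left nest on the rack's sloping face (rack frame 0, +84, 75 mm). A block in the nest has its origin here (up to 4 mm to either side), its x axis uphill, its z axis along the face's normal. Axes: the rack's, not tilted.
- nest_right (a point): The same for the right nest (rack frame 0, -84 mm, 75 mm high).
- block_a: Aluminium block 90 (x) x 56 (y) x 34 (z) mm, loose, 0.28 to 0.46 kg, in one of the nests. Origin: centre of its underside; z out of the bored face. About 35 mm free on either side. One block has a 23 mm bore through all its 34 mm, down to the rack's face; the other's bore is 23 mm for 12 mm, then 16 mm. They look alike; which nest holds which varies; find out by gauging.
- block_b: The other aluminium block, same size, origin and axes; see block_a.
- block_a_bore (a point): Centre of the bore's mouth in block_a's top face: 15 mm downhill (-x of the block) of the block's middle, 34 mm off its underside. The mouth has a 2 mm chamfer. The axes are the block's.
- block_b_bore (a point): The same point of block_b.
- gauge: Go plug gauge, loose, 0.18 kg, 134 mm long, upright in its stand at the start. Origin at the pin's tip, z along the gauge towards the handle. Steel pin 20 mm in diameter, z = 0 to 50 mm, chamfered 3 mm at the tip; collar 34 mm in diameter, 50 to 58 mm; black handle 24 x 24 mm square (faces across its x and y), 58 to 132 mm.
- stand_mouth (a point): Centre of the hole in the top face of the gauge stand, 60 mm above the bench. The stand is a blue plastic block 80 x 80 x 60 mm, fixed, left of the rack; its blind hole is 27 mm wide, chamfered 4 mm, and 56 mm deep, and the gauge stands in it with its collar on the top face. With the gauge home its tip is 50 mm below this point.
- tray: Green open tray, fixed, 160 (x) x 130 (y) x 30 (z) mm outside, walls 4 mm, inner area 152 x 122 mm. Origin: centre of its underside; the inner floor lies 4 mm above it. Stand and tray swap places: one left of the other.
- latch_left (a joint): Angle of the left red latch arm about its pivot (axis along the face's normal). 0 = across the block, tip in the catch (end stop); 1.57 = pointing downhill; starts open at 1.45 to 1.9; stops at 2.0. Stays where it is left; about 0.5 N at the knob moves it. Arm 8 mm thick, 16 mm wide, 150 mm long; its underside is 40 mm off the face, 6 mm over a block's top.
- latch_right (a joint): The same for the right nest's latch, mirrored (0 closed, about 1.57 pointing downhill).
- knob_left (a point): Middle of the round black knob (13 mm in diameter, ball top 16 mm) on the left latch arm, 122 mm from the pivot axis. It stands 28 mm off the arm's top along the face's normal; this point is 14 mm above the arm's top, 62 mm off the face.
- knob_right (a point): The same on the right latch.
- pivot_left (a point): Point on the left latch's hinge axis, at the height of the arm's underside: rack frame, 30 mm uphill and 158 mm left of the face's middle, 40 mm off the face. Closed, the arm points from here in the rack's -y; it opens by turning downhill.
- pivot_right (a point): The same for the right latch, 158 mm to the right; closed, the arm points in the rack's +y.
- solder_spool: Bystander: white solder spool, 52 mm across, 40 mm high, in front of the rack, to its left. Origin: centre of its underside, as for all bystanders.
- flux_bottle: Bystander: small yellow bottle with black cap, 32 mm across, 74 mm high, at the back of the bench.
- ipa_bottle: Bystander: white bottle with red cap, 44 mm across, 119 mm high, at the back of the bench.
- glue_bottle: Bystander: blue bottle with white cap, 28 mm across, 59 mm high, on the left.
- steel_bottle: Bystander: tall steel bottle, 69 mm across, 257 mm high, behind the rack.
- multimeter: Bystander: yellow and black multimeter lying on its back, 159 x 79 x 46 mm, on the left.
- cutters_red: Bystander: cutting pliers with red handles, 132 mm long, 12 mm high, in front of the rack.

How it is judged:
By the outcome, as a careful person would: the job done as asked, in the order asked, and still so for the second after the job is handed in, with the robot touching nothing.
It also fails if it takes over 72 s, if anything falls off the work surface, if the arm or the gripper's body presses on something with over 40 N, if the wrist force passes 120 N, or if a joint passes its speed limit or range.

ROBOT

A 6-joint arm with a two-finger parallel gripper is mounted at the origin on a cart in front of the work surface, level with it; the furniture and walls round the work are solid. World frame = base frame: x ahead of the robot, y to its left, z up, the work surface at z = 0. Lengths are in m, angles in rad, forces in N, time in s.
With the tool pointing down it reaches from about 0.375 to 0.9 m from the base axis. Payload 3.1 kg.
Tool frame: the origin (TCP) lies at the very end of the fingers, on their centre line; the grasp point (between the pads) lies 19 mm behind it; z points along the fingers, y is the line along which they close (so a half turn about z gives the same grasp; the last joint's range is limited). The gripper opens to 85 mm and grips with 20 to 120 N. Pads are 22 mm wide; open, the fingers measure 114 mm over their backs; the gripper's body (76 mm by 85 mm) begins 54 mm behind the grasp point. The pads swing forward as they close: fully open they stand 13 mm farther back than shut.
Start: joints at [-1.371, 0.527, 1.433, -0, 1.181, -0.178], TCP at [0.231, -0.581, 0.231] pointing down, gripper open.
Joint ranges: [-3.08, 3.08], [-0.75, 2.2], [0.22, 2.44], [-1.43, 4.57], [0, 2.65], [-2.85, 2.85]. Speed limits (rad/s): [2.79, 2.79, 3.14, 3.14, 3.14, 3.14].

INTERFACE

Orientations are given as a rotation vector (axis times angle).
In Python, from rig import manip gives the robot as it stands. The module is installed in compiled form; this text tells all that it offers.
- The arm moves only by the shell command python3 -m jog 'ROWS' [OPENING] [FORCE]. ROWS is JSON, a list of rows, each an object with "dp": the shift along the world's x, y, z in mm, a list of three; "twist": the turn about the world's z in rad. In form: [{"dp": [tx, ty, tz], "twist": twist}, ...]. A call has 1 to 8 rows; each row shifts and turns the commanded pose from where the row before left it; what a row does not reach is not made up. A row lasts 1/12 s, in which the tool goes at most 41.7 mm and 7.16 degrees, less where a joint would pass 70% of its speed; a pose out of reach is approached as far as the arm can. A call with a gripper value outside its range is refused whole. OPENING is the opening, from -1 (shut) to 1 (fully open), set as the call begins (- or left out, the last holds). The fingers move at their own pace and stop on an object; FORCE is the grip in N (left out, the last holds). Time passes only in rows, so rows that do not move let the fingers close. It gives the time, the measured TCP pose, the force, the opening and the grip force at its end, in the units of the state.
- manip.get_obs(): the state, without advancing time (a new reading comes with each control period).
- manip.snapshot(name): name is "side" or "top"; returns a dict with "pixels" (400x640x3 uint8, blue, green, red), "z_map" (400x640 float32, m along the optical axis (not along the pixel's ray), 0 where there is no reading), "fx", "fy", "cx", "cy" (pixels), "pose" (4x4, takes a point from camera to world coordinates). Camera axes: x right, y up, looking along -z (the intrinsics and any distortion apply to the point x, -y, -z); pixel columns grow to the right and rows downward; lengths in m; the calibration is good to about 2 mm. A picture is of the moment at which its call begins.
- manip.job_done(): hands the job in; it is judged then, once.
Trained networks look in a picture, given as the dict that the camera call returned (one of the last four; its "shot" number tells which), for a name from the list of things; names that differ only in an ending like _2 or _b are one class to them, and where a whole thing is asked for, a point or a joint stands for the part that bears it (a point fixed in the world has none). Each returns a list of dicts, best first, with "confidence" (0 to 1); they miss things now and then, are a little off and sometimes report something else, mostly with a low value. They report only what shows in the picture. A call takes as long as a camera call.
- manip.masks_of(picture, target): "region" (400x640 bool, what is visible of it) and "uv" ([column, row] in pixels, amid what is visible of it).
- manip.pinpoint(picture, target): "uv" ([column, row] in pixels: a listed point, or the origin of a listed thing).
The state is a dict: "time": time; "joint_positions": joint angles; "qd": joint speeds; "joint_efforts": joint torques, N m; "tcp_pos": TCP position; "tcp_rot": TCP orientation; "ft_force": force on the tool from outside, world axes, zero at the start; "torque": the same for the moment, N m; "grip_width": opening from 0.0 (shut) to 1.0 (fully open); "gripper_force": force on a finger pad.
Only numpy, scipy, OpenCV 4.12 (cv2) and the standard library are available. Lean on these libraries where they do the work, as an engineer would, in place of code of your own. Each camera call takes 0.05 s, during which the arm holds its last target. There are 200 camera calls.

## Working session

There is one attempt and no reset: what is moved stays moved. The work goes in short steps, Python scripts to look and compute and a shell command to move; the robot and the scene stay as the last step left them, time stands still between calls to the robot, and variables do not carry over. Pictures are saved under pics/ and viewed, at most 10 in all, crops included, and the job is handed in when it is done.

```bash
mkdir -p pics
cat > h.py <<'E'
from rig import manip
import numpy as np, cv2
def ray(p,uv):
    u,v=uv; d=np.array([(u-p['cx'])/p['fx'],-(v-p['cy'])/p['fy'],-1.])
    T=np.array(p['pose']); return T[:3,3],T[:3,:3]@d
def at(p,uv,r=2):   # depth point
    u,v=int(round(uv[0])),int(round(uv[1])); z=p['z_map'][max(v-r,0):v+r+1,max(u-r,0):u+r+1]; z=z[z>0]
    o,d=ray(p,uv); return o+d*np.median(z) if z.size else None
def atz(p,uv,z):
    o,d=ray(p,uv); return o+d*(z-o[2])/d[2]
def cloud(p):
    v,u=np.mgrid[0:400,0:640]; z=p['z_map']; T=np.array(p['pose'])
    c=np.stack([(u-p['cx'])/p['fx']*z,-(v-p['cy'])/p['fy']*z,-z],-1)
    w=c@T[:3,:3].T+T[:3,3]; w[z<=0]=np.nan; return w
def tri(ps,uvs):
    A=np.zeros((3,3));b=np.zeros(3)
    for p,uv in zip(ps,uvs):
        o,d=ray(p,uv); d=d/np.linalg.norm(d); M=np.eye(3)-np.outer(d,d); A+=M;b+=M@o
    return np.linalg.solve(A,b)
E
cat > look1.py <<'E'
from h import *
np.set_printoptions(precision=4,suppress=True)
P={n:manip.snapshot(n) for n in('top','side')}
for n,p in P.items(): cv2.imwrite(f'pics/{n}1.png',p['pixels']); print(n,[k for k in p if k not in('pixels','z_map')],p['pose'][:3,3] if hasattr(p['pose'],'shape') else p['pose'])
for t in ['rack','nest_left','nest_right','block_a_bore','gauge','stand_mouth','tray','knob_left','knob_right','pivot_left','pivot_right','solder_spool','glue_bottle','multimeter','cutters_red','steel_bottle']:
    for n,p in P.items():
        for r in manip.pinpoint(p,t)[:3 if 'block' in t or 'knob' in t else 1]:
            print(t,n,round(r['confidence'],2),np.round(r['uv'],1),at(p,r['uv']))
print({k:v for k,v in manip.get_obs().items() if k in('time','tcp_pos','tcp_rot','grip_width','ft_force')})
E
python3 look1.py
```

```text
top ['fx', 'fy', 'cx', 'cy', 'pose', 'shot'] [ 0.472  -0.0142  1.4697]
side ['fx', 'fy', 'cx', 'cy', 'pose', 'shot'] [0.4724 0.9401 0.7263]
rack top 0.77 [401.7 216.8] [ 0.5317 -0.2563  0.0663]
rack side 0.6 [332.5 176. ] [ 0.5396 -0.1035  0.1037]
nest_left top 0.59 [382.9 205.3] [ 0.5637 -0.191   0.1144]
nest_left side 0.92 [331. 168.] [ 0.5487 -0.1579  0.1017]
nest_right top 0.96 [436.6 220.3] [ 0.5205 -0.3526  0.1175]
nest_right side 0.71 [339.4 147.9] [ 0.5309 -0.3245  0.0938]
block_a_bore top 0.72 [381.6 217.6] [ 0.5272 -0.1902  0.0907]
block_a_bore side 0.75 [334.6 166.1] [ 0.5388 -0.1889  0.0923]
gauge top 0.52 [234.4 198.5] [0.5767 0.2603 0.1281]
gauge side 0.62 [308.9 280.7] [0.5627 0.3119 0.0606]
stand_mouth top 0.97 [235.7 202.8] [0.5665 0.2642 0.0869]
stand_mouth side 0.87 [309.5 266.7] [0.5643 0.286  0.0808]
tray top 0.62 [300.1 171.8] [0.6788 0.0695 0.0025]
tray side 0.76 [277.2 233. ] [0.6884 0.0798 0.0055]
knob_left top 0.62 [353.1 230.9] [ 0.4856 -0.1083  0.0025]
knob_left side 0.8 [353.9 181.9] [ 0.4704 -0.0846  0.0978]
knob_left side 0.54 [350.  126.4] [ 0.5035 -0.
[... 530 characters left out ...]
6 217.2] [0.4127 0.0816 0.0879]
glue_bottle top 0.57 [206.1 239.3] [0.4507 0.3655 0.0402]
glue_bottle side 0.63 [291.1 335.5] [0.5876 0.4288 0.0099]
multimeter top 0.58 [207.7 237.3] [0.4572 0.3613 0.0376]
multimeter side 0.72 [350.  323.1] [0.4649 0.5906 0.2771]
cutters_red top 0.55 [375.1 265.2] [ 0.375  -0.1813  0.0005]
cutters_red side 0.51 [382.1 191.4] [ 0.3699 -0.1906  0.0004]
steel_bottle top 0.89 [420.3 163. ] [ 0.6928 -0.3014  0.1291]
steel_bottle side 0.59 [297.1 164.6] [ 0.687  -0.301   0.0271]
{'time': 1.7, 'tcp_pos': array([ 0.2311, -0.5806,  0.2313]), 'tcp_rot': array([-3.0854, -0.5915,  0.    ]), 'ft_force': array([-1.3246, -0.3592,  0.4838]), 'grip_width': 0.999583578758006}
```

View pics/top1.png

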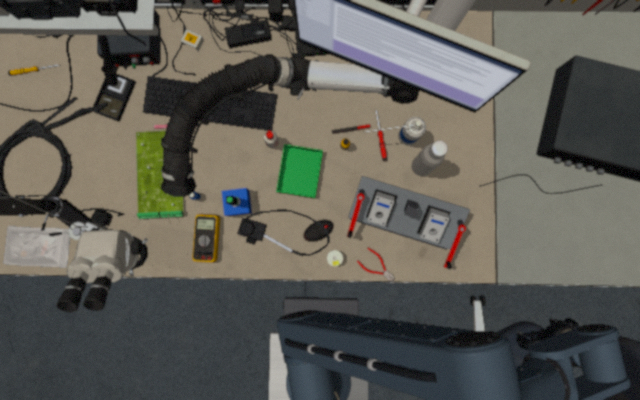

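View pics/side1.png

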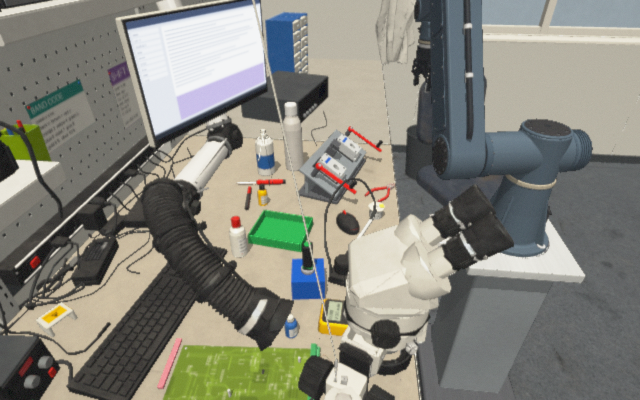

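```bash
cat > fit.py <<'E'
from h import *
np.set_printoptions(precision=4,suppress=True)
p=manip.snapshot('top'); w=cloud(p)
print(p['fx'],p['cx'],p['cy'])
def m(t,k=1): 
    r=manip.masks_of(p,t)[:k]; return [(round(a['confidence'],2),a['region']) for a in r]
for t in['rack','block_a','latch_left','knob_left','stand_mouth','tray','gauge']:
    try:
        for c,r in m(t,3):
            q=w[r]; q=q[~np.isnan(q[:,0])]; print(t,c,r.sum(),q.mean(0),q.min(0),q.max(0))
            if t in('block_a',) and len(q)>30:
                top=q
                for _ in range(5):
                    C=top.mean(0); n=np.linalg.svd(top-C)[2][2]; n*=np.sign(n[2]); top=q[abs((q-C)@n)<.003]
                print('  plane',n,np.arctan2(-n[1],-n[0]),len(top),'of',len(q),C)
            if t in('rack','block_a','tray'):
                (c0,s,a)=cv2.minAreaRect(np.argwhere(r)[:,::-1].astype(np.float32)); print('  rect',c0,s,a)
    except Exception as e: print(t,e)
im=p['pixels'][160:290,330:490]; cv2.imwrite('pics/crop.png',cv2.resize(im,None,fx=5,fy=4.6,interpolation=cv2.INTER_CUBIC) if 0 else cv2.resize(im,None,fx=4.5,fy=4.5,interpolation=cv2.INTER_CUBIC))
E
python3 fit.py
```

```text
445.16882412415504 316.4812656846786 200.39570458754605
rack 0.56 4063 [ 0.5389 -0.273   0.0829] [ 0.3764 -0.4528 -0.0094] [ 0.6502 -0.0857  0.15  ]
  rect (406.70477294921875, 221.94290161132812) (115.4809341430664, 63.22533416748047) 17.386972427368164
block_a 0.94 669 [ 0.507  -0.3505  0.1011] [ 0.4577 -0.3994  0.0432] [ 0.5561 -0.3137  0.1283]
  plane [-0.432   0.1445  0.8902] -0.3228079086474719 252 of 668 [ 0.4922 -0.3478  0.0971]
  rect (434.4000244140625, 224.70001220703125) (21.913463592529297, 33.09380340576172) 26.56505012512207
block_a 0.64 559 [ 0.5546 -0.1847  0.103 ] [ 0.5075 -0.2238  0.0396] [ 0.6027 -0.1488  0.1324]
  plane [-0.4766  0.1262  0.87  ] -0.25884706113332445 304 of 559 [ 0.5493 -0.1823  0.103 ]
  rect (380.3448486328125, 208.63792419433594) (18.569534301757812, 32.49668502807617) 21.801406860351562
latch_left 0.71 289 [ 0.5365 -0.1081  0.094 ] [ 0.4658 -0.1339 -0.0094] [ 0.5987 -0.0857  0.1411]
knob_left 0.8 262 [ 0.5387 -0.1082  0.0954] [ 0.4689 -0.1304 -0.0029] [ 0.5956 -0.0866  0.1411]
stand_mouth 0.72 673 [0.5718 0.2683 0.0542] [ 0.528   0.2273 -0.0084] [0.6231 0.3288 0.1461]
tray 0.7 1956 [0.6808 0.0727 0.0066] [ 0.5917 -0.0025 -0.0088] [0.7689 0.1461 0.0383]
  rect (299.1081237792969, 170.8513641357422) (39.94894790649414, 49.3196907043457) 9.462323188781738
gauge 0.69 573 [ 0.5533 -0.1852  0.1029] [ 0.5046 -0.2216  0.0391] [ 0.6027 -0.1488  0.1324]
gauge 0.64 150 [0.5706 0.2685 0.1062] [0.5547 0.2546 0.0538] [0.5937 0.2948 0.147 ]
```

View pics/crop.png

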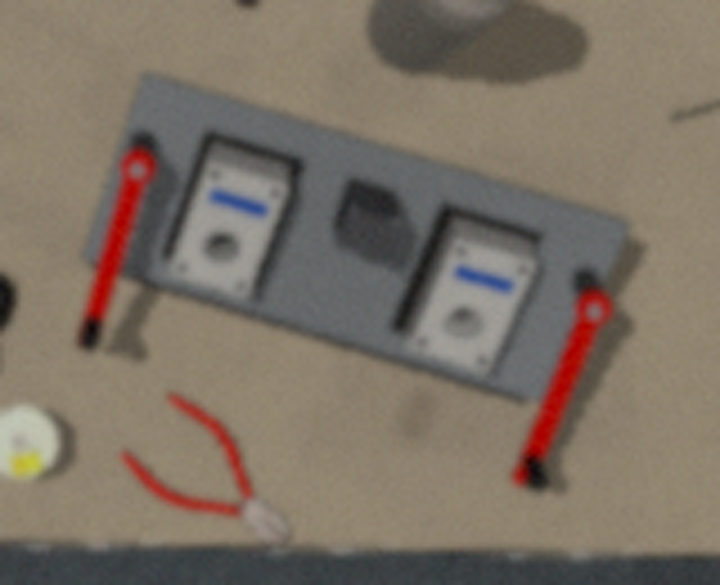

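```bash
cat > fit2.py <<'E'
from h import *
from scipy.optimize import least_squares
np.set_printoptions(precision=4,suppress=True)
p=manip.snapshot('top'); s=manip.snapshot('side')
def rk(u,y,h): # rack-frame: uphill,left,off face
    return np.array([u*.866-h*.5,y,75+u*.5+h*.866])/1000
def W(q,v): c,sn=np.cos(q[2]),np.sin(q[2]); return np.array([q[0]+c*v[0]-sn*v[1],q[1]+sn*v[0]+c*v[1],v[2]])
def proj(p,x):
    T=np.array(p['pose']); c=T[:3,:3].T@(x-T[:3,3]); return np.array([p['cx']+p['fx']*c[0]/-c[2],p['cy']-p['fy']*c[1]/-c[2]])
f=lambda a,b:np.array([330+(a+.5)/4.5-.5,160+(b+.5)/4.5-.5])
e=75/.866
obs=[(f(145,75),rk(e,172.5,0)),(f(628,222),rk(e,-172.5,0)),(f(83,262),rk(-e,172.5,0)),(f(138,167),rk(30,158,48)),(f(596,309),rk(30,-158,48))]
r=least_squares(lambda q:np.ravel([proj(p,W(q,v))-o for o,v in obs]),[.53,-.26,-.28])
q=r.x; print('rack',q,'resid',r.fun.reshape(-1,2))
for nm,c,y in(('L',f(222,247),84),('R',f(464,323),-84)):
    # bore mouth pixel at plane h=34
    o,d=ray(p,c); n=W([0,0,q[2]],np.array([-.5,0,.866])); P0=W(q,rk(-15,y,34))
    print(nm,'nominal bore',P0,'px',proj(p,P0),'img',c,'pt',o+d*((P0-o)@n)/(d@n),'side px',proj(s,P0))
for nm,c,y in(('L',f(90,335),158),('R',f(538,473),-158)):
    n=W([0,0,q[2]],np.array([-.5,0,.866])); o,d=ray(p,c); K0=W(q,rk(-90,y,72)); k=o+d*((K0-o)@n)/(d@n)
    v=k-W(q,rk(30,y,72)); R=np.array([np.cos(q[2]),np.sin(q[2]),0]); up=.866*R+np.array([0,0,.5]); Y=np.array([-R[1],R[0],0])
    print(nm,'knob',k,'u',v@up,'y',v@Y,'ang',np.arctan2(-v@up,(-v@Y)*np.sign(y)))
a=cv2.resize(p['pixels'][175:235,205:285],None,fx=5,fy=5,interpolation=cv2.INTER_CUBIC)
b=cv2.resize(s['pixels'][225:305,270:350],None,fx=5,fy=5,interpolation=cv2.INTER_CUBIC)
o=np.zeros((400,800,3),np.uint8);o[:300,:400]=a;o[:,400:]=b;cv2.imwrite('pics/stand.png',o)
np.save('q.npy',q)
E
python3 fit2.py
```

```text
rack [ 0.5386 -0.2705 -0.297 ] resid [[ 0.5626 -3.0839]
 [ 2.2775 -1.1183]
 [-1.9489  2.9988]
 [-0.2067  0.235 ]
 [-0.8041  1.0484]]
L nominal bore [ 0.5345 -0.1814  0.0969] px [379.0064 215.1044] img [378.9444 214.5   ] pt [ 0.5363 -0.1811  0.0979] side px [335.7394 166.0392]
R nominal bore [ 0.4853 -0.3421  0.0969] px [431.498  231.9573] img [432.7222 231.3889] pt [ 0.4871 -0.3454  0.0985] side px [351.9664 145.6356]
L knob [ 0.4749 -0.0919  0.0928] u -0.11912316708066302 y -0.005852336022005169 ang 1.5217073496916131
R knob [ 0.3866 -0.3957  0.0954] u -0.1139454032885243 y -0.006158055206825167 ang 1.6247877134219242
```

View pics/stand.png

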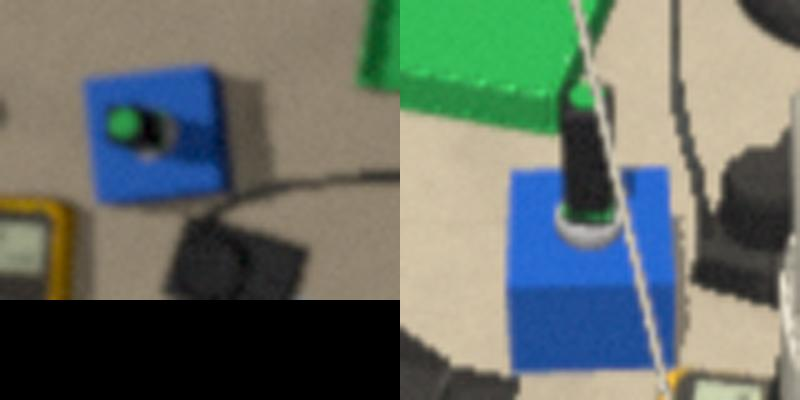

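```bash
sed -i 's#^e=75/.866#e=75#' fit2.py; python3 fit2.py
cat > a.py <<'E'
from h import *
np.set_printoptions(precision=4,suppress=True)
p=manip.snapshot('top'); s=manip.snapshot('side'); w=cloud(p); ws=cloud(s)
for a,r in((p,(229.4,199.4)),(s,(306.4,243.6))): print('handle top',atz(a,r,.142))
print(tri([p,s],[(229.4,199.4),(306.4,243.6)]))
for a in(p,s):
    for r in manip.pinpoint(a,'stand_mouth')[:1]: print('mouth',atz(a,r['uv'],.06))
    for r in manip.pinpoint(a,'tray')[:1]: print('tray',r['confidence'],atz(a,r['uv'],.0))
c=np.array([(85,80),(212,66),(230,190),(100,203)]); 
print('stand corners',[atz(p,(205+(x+.5)/5-.5,175+(y+.5)/5-.5),.06) for x,y in c])
g=cv2.inRange(cv2.cvtColor(p['pixels'],cv2.COLOR_BGR2HSV),(55,120,60),(75,255,255)); g[:, :270]=0;g[:,340:]=0
g=cv2.morphologyEx(g,cv2.MORPH_OPEN,np.ones((3,3)))
pts=np.argwhere(g)[:,::-1].astype(np.float32); b=cv2.boxPoints(cv2.minAreaRect(pts)); print('tray box px',b, 'rim z.03',[atz(p,x,.03)[:2] for x in b],'ctr',atz(p,b.mean(0),.03))
print('hose nozzle',np.nanmax(w[170:200,160:200,2]), 'hose pts',w[185,178],w[150,180])
for uv in((288,100),(300,160),(312,215)): print('line',at(s,uv,1))
ob=manip.get_obs(); print(ob['time'],ob['ft_force'])
# high things by region near workspace x .3-.75,y -.5-.45
for x0 in np.arange(.3,.8,.1):
    print([ (round(np.nanmax(np.r_[0,w[(w[...,0]>x0)&(w[...,0]<x0+.1)&(w[...,1]>y0)&(w[...,1]<y0+.1)][:,2]]),2)) for y0 in np.arange(-.5,.5,.1)])
E
python3 a.py
```

```text
rack [ 0.5412 -0.2719 -0.2842] resid [[-0.5954  0.0351]
 [ 1.0953  0.5167]
 [-0.4268 -0.1084]
 [ 0.0573  0.0123]
 [-0.1616 -0.4702]]
L nominal bore [ 0.536  -0.1829  0.0969] px [379.4813 214.6331] img [378.9444 214.5   ] pt [ 0.5364 -0.1812  0.0969] side px [335.3341 165.8064]
R nominal bore [ 0.4889 -0.3441  0.0969] px [432.1713 230.8128] img [432.7222 231.3889] pt [ 0.4871 -0.346   0.0963] side px [351.0349 145.3423]
L knob [ 0.4749 -0.092   0.0922] u -0.1202015482053266 y -0.0038448551628405543 ang 1.5388204934121181
R knob [ 0.3864 -0.3965  0.0925] u -0.11964273690575347 y -0.004961786708528253 ang 1.6122442673410062
handle top [0.5727 0.2724 0.142 ]
handle top [0.5723 0.2736 0.142 ]
[0.5726 0.2726 0.1411]
mouth [0.5843 0.2746 0.06  ]
tray 0.63 [0.677 0.076 0.   ]
mouth [0.5681 0.274  0.06  ]
tray 0.88 [0.6867 0.0809 0.    ]
stand corners [array([0.6067, 0.316 , 0.06  ]), array([0.6169, 0.2349, 0.06  ]), array([0.5379, 0.2212, 0.06  ]), array([0.5283, 0.3039, 0.06  ])]
tray box px [[276.2973 191.2162]
 [284.1622 144.0271]
 [322.5946 150.4324]
 [314.7297 197.6216]] rim z.03 [array
[... 534 characters left out ...]
float64(0.11), np.float64(0.06), np.float64(0.08), np.float64(0.16), np.float64(0.13), np.float64(0.08), np.float64(0.07), np.float64(0.05), np.float64(0.4)]
[np.float64(0.14), np.float64(0.13), np.float64(0.15), np.float64(0.14), np.float64(0.15), np.float64(0.15), np.float64(0.12), np.float64(0.15), np.float64(0.06), np.float64(0.13)]
[np.float64(0.01), np.float64(0.26), np.float64(0.16), np.float64(0.12), np.float64(0.01), np.float64(0.04), np.float64(0.04), np.float64(0.07), np.float64(0.15), np.float64(0.19)]
[np.float64(0.01), np.float64(0.26), np.float64(0.19), np.float64(0.15), np.float64(0.08), np.float64(0.03), np.float64(0.12), np.float64(0.01), np.float64(0.26), np.float64(0.25)]
```

```bash
python3 -m jog '[{"dp":[14.2,35.6,3],"twist":-0.0158},{"dp":[14.2,35.6,3],"twist":-0.0158},{"dp":[14.2,35.6,3],"twist":-0.0158},{"dp":[14.2,35.6,3],"twist":-0.0158},{"dp":[14.2,35.6,3],"twist":-0.0158},{"dp":[14.2,35.6,3],"twist":-0.0158},{"dp":[14.2,35.6,3],"twist":-0.0158},{"dp":[14.2,35.6,3],"twist":-0.0158}]' 1
python3 -m jog '[{"dp":[14.2,35.6,0],"twist":-0.0158},{"dp":[14.2,35.6,0],"twist":-0.0158},{"dp":[14.2,35.6,0],"twist":-0.0158},{"dp":[14.2,35.6,0],"twist":-0.0158},{"dp":[14.2,35.6,0],"twist":-0.0158},{"dp":[14.2,35.6,0],"twist":-0.0158},{"dp":[14.2,35.6,0],"twist":-0.0158},{"dp":[14.2,35.6,0],"twist":-0.0158}]'
python3 -m jog '[{"dp":[14.2,35.6,0],"twist":-0.0158},{"dp":[14.2,35.6,0],"twist":-0.0158},{"dp":[14.2,35.6,0],"twist":-0.0158},{"dp":[14.2,35.6,0],"twist":-0.0158},{"dp":[14.2,35.6,0],"twist":-0.0158},{"dp":[14.2,35.6,0],"twist":-0.0158},{"dp":[14.2,35.6,0],"twist":-0.0158},{"dp":[14.2,35.6,0],"twist":-0.0158}]'
```

```text
time: 3.27
tcp_pos: [0.3451, -0.2942, 0.2557]
tcp_rot: [3.116, 0.393, 0.001]
ft_force: [1.0, -0.2, 0.6]
grip_width: 1.002
gripper_force: 0.0
time: 3.93
tcp_pos: [0.4588, -0.0092, 0.2557]
tcp_rot: [3.135, 0.197, 0.001]
ft_force: [0.6, -0.9, -0.3]
grip_width: 0.999
gripper_force: 0.0
time: 4.6
tcp_pos: [0.5723, 0.2758, 0.2554]
tcp_rot: [3.142, -0.001, 0.0]
ft_force: [0.6, -0.4, 1.0]
grip_width: 1.003
gripper_force: 0.0
```

```bash
python3 -m jog '[{"dp":[0.3,-2.8,-35],"twist":0},{"dp":[0,0,-35],"twist":0},{"dp":[0,0,-35],"twist":0},{"dp":[0,0,-30],"twist":0},{"dp":[0,0,-21],"twist":0}]'
python3 -m jog '[{"dp":[0,0,0],"twist":0},{"dp":[0,0,0],"twist":0},{"dp":[0,0,0],"twist":0},{"dp":[0,0,0],"twist":0},{"dp":[0,0,0],"twist":0},{"dp":[0,0,0],"twist":0},{"dp":[0,0,0],"twist":0},{"dp":[0,0,0],"twist":0}]' -1 40
python3 - <<'E'
from h import *
for n in('top','side'):
    p=manip.snapshot(n); c=p['pixels'][170:240,190:290] if n=='top' else p['pixels'][190:310,250:360]
    cv2.imwrite(f'pics/g_{n}.png',cv2.resize(c,None,fx=4.5,fy=4.5,interpolation=cv2.INTER_CUBIC))
E
```

```text
time: 5.02
tcp_pos: [0.5705, 0.2707, 0.0961]
tcp_rot: [3.14, -0.0, -0.006]
ft_force: [0.5, -0.4, 0.3]
grip_width: 1.003
gripper_force: 0.0
time: 5.68
tcp_pos: [0.5735, 0.2713, 0.1012]
tcp_rot: [-3.141, 0.001, -0.006]
ft_force: [-0.2, 1.2, 6.1]
grip_width: 0.276
gripper_force: 45.9
```

View pics/g_side.png

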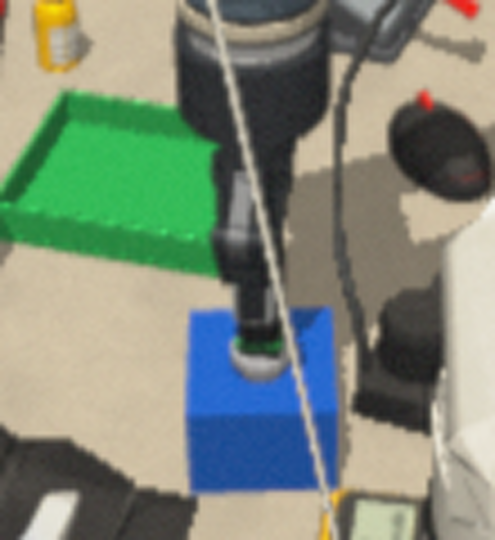

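```bash
python3 -m jog '[{"dp":[0,0,10],"twist":0},{"dp":[0,0,16],"twist":0},{"dp":[0,0,16],"twist":0},{"dp":[0,0,0],"twist":0}]'
python3 -m jog '[{"dp":[-3.5,0,0],"twist":0},{"dp":[-7,0,0.3],"twist":0},{"dp":[-7,0,0],"twist":0},{"dp":[-7,0,-0.5],"twist":0},{"dp":[-7,0,-1],"twist":0},{"dp":[-7,0,-1.2],"twist":0},{"dp":[-7,0,-1.8],"twist":0},{"dp":[-6.5,0,-2],"twist":0}]'
python3 -m jog '[{"dp":[-6.5,0,-3],"twist":0},{"dp":[0,0,0],"twist":0}]'
python3 - <<'E'
from h import *
p=manip.snapshot('side'); c=p['pixels'][190:310,250:360]
cv2.imwrite(f'pics/tilt_a.png',cv2.resize(c,None,fx=4.5,fy=4.5,interpolation=cv2.INTER_CUBIC))
E
```

```text
time: 6.12
tcp_pos: [0.574, 0.2715, 0.1445]
tcp_rot: [-3.14, 0.0, -0.008]
ft_force: [0.9, -0.9, -2.1]
grip_width: 0.274
gripper_force: 45.0
time: 6.78
tcp_pos: [0.5202, 0.2714, 0.1348]
tcp_rot: [-3.141, -0.0, -0.003]
ft_force: [5.4, 1.5, -1.5]
grip_width: 0.275
gripper_force: 43.8
time: 6.95
tcp_pos: [0.5118, 0.2713, 0.1314]
tcp_rot: [-3.141, -0.001, 0.003]
ft_force: [3.5, 3.5, -0.7]
grip_width: 0.28
gripper_force: 43.9
```

View pics/tilt_a.png

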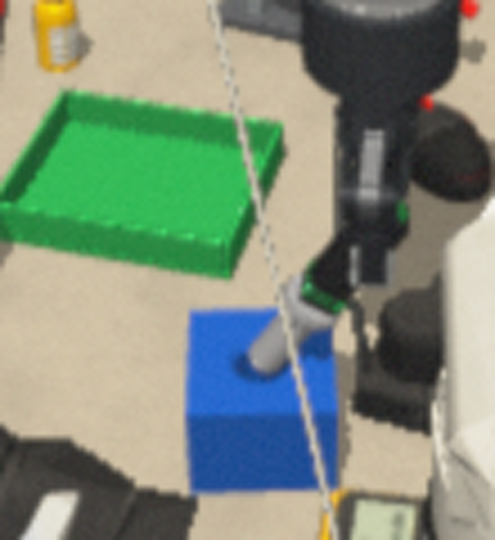

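```bash
python3 -m jog '[{"dp":[0,0,15],"twist":0},{"dp":[0,0,35],"twist":0},{"dp":[0,0,35],"twist":0},{"dp":[0,0,15],"twist":0},{"dp":[0,0,0],"twist":0}]'
cat > tilt.py <<'E'
from h import *
np.set_printoptions(precision=4,suppress=True)
o=manip.get_obs(); t=o['tcp_pos']; print(t,o['time'])
s=manip.snapshot('side')
for n in('gauge',):
    for r in manip.masks_of(s,n)[:2]:
        m=r['region']; ij=np.argwhere(m)[:,::-1]
        W=[]
        for uv in ij:
            O,d=ray(s,uv); k=(t[1]-O[1])/d[1]; W.append(O+d*k)
        W=np.array(W); sel=(W[:,2]<t[2]-.004)&(W[:,2]>t[2]-.12); print(r['confidence'],len(W),sel.sum())
        V=W[sel][:,[0,2]]; C=V.mean(0); a=np.linalg.svd(V-C)[2][0]; a*=np.sign(a[1]); print('tilt deg',np.degrees(np.arctan2(-a[0],a[1])),'C',C-[t[0],t[2]],'low',V.min(0)-[t[0],t[2]])
        cv2.imwrite('pics/m.png',cv2.resize((s['pixels']*(0.5+.5*m[...,None])).astype(np.uint8)[150:290,250:390],None,fx=4,fy=4,interpolation=cv2.INTER_CUBIC))
E
python3 tilt.py
```

```text
time: 7.42
tcp_pos: [0.5134, 0.2707, 0.235]
tcp_rot: [3.141, -0.0, 0.002]
ft_force: [0.5, 0.5, -1.4]
grip_width: 0.277
gripper_force: 43.8
[0.5134 0.2707 0.235 ] 7.4167
0.69 1595 0tilt.py:12: RuntimeWarning: Mean of empty slice.
  V=W[sel][:,[0,2]]; C=V.mean(0); a=np.linalg.svd(V-C)[2][0]; a*=np.sign(a[1]); print('tilt deg',np.degrees(np.arctan2(-a[0],a[1])),'C',C-[t[0],t[2]],'low',V.min(0)-[t[0],t[2]])
  ret = um.true_divide(
Traceback (most recent call last):
  File "tilt.py", line 12, in <module>
    V=W[sel][:,[0,2]]; C=V.mean(0); a=np.linalg.svd(V-C)[2][0]; a*=np.sign(a[1]); print('tilt deg',np.degrees(np.arctan2(-a[0],a[1])),'C',C-[t[0],t[2]],'low',V.min(0)-[t[0],t[2]])
                                                                                                                                                              ~~~~~^^^
ValueError: zero-size array to reduction operation minimum which has no identity
```

Run:
```python
from h import *
s=manip.snapshot('side'); t=manip.get_obs()['tcp_pos']
T=np.array(s['pose']); c=T[:3,:3].T@(t-T[:3,3]); u=s['cx']+s['fx']*c[0]/-c[2]; v=s['cy']-s['fy']*c[1]/-c[2]; print(u,v)
u0,v0=int(u)-35,int(v)-25; print(u0,v0)
cv2.imwrite('pics/m.png',cv2.resize(s['pixels'][v0:v0+75,u0:u0+80],None,fx=8,fy=8,interpolation=cv2.INTER_CUBIC))
```

```text
333.6475125090508 213.96861320834398
298 188
```

View pics/m.png

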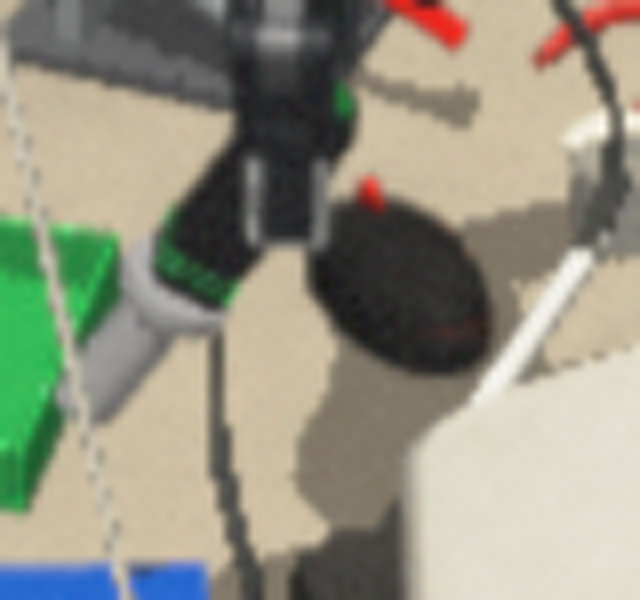

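```bash
cat > ax.py <<'E'
from h import *
import sys,json
np.set_printoptions(precision=4,suppress=True)
s=manip.snapshot('side'); t=manip.get_obs()['tcp_pos']
def w(x,y,u0=298,v0=188,k=8.,yy=0):
    O,d=ray(s,(u0+(x+.5)/k-.5,v0+(y+.5)/k-.5)); return (O+d*(t[1]+yy-O[1])/d[1])-t
for a,b in(((62,393),(120,312)),((105,420),(170,345)),((165,225),(235,140)),((83,407),(197,270))):
    A,B=w(*a),w(*b); d=B-A; print(A*1000,B*1000,'tilt',np.degrees(np.arctan2(-d[0],d[2])),'len',np.linalg.norm(d))
E
python3 ax.py
```

```text
[ 63.9211   0.     -69.8914] [ 46.7809   0.     -38.659 ] tilt 28.757753099641462 len 0.03562657069825839
[ 51.5048   0.     -78.9533] [ 32.5535   0.     -49.3959] tilt 32.66681242283271 len 0.03511111283699705
[33.9812  0.     -6.9593] [14.9343  0.     23.2364] tilt 32.24301376403416 len 0.03570104432297313
[ 57.8764   0.     -74.6137] [ 24.9993   0.     -21.9016] tilt 31.952255206948568 len 0.06212461723677376
```

```bash
python3 -m jog '[{"dp":[-4.3,-35.9,0],"twist":-0.0237},{"dp":[-4.3,-35.9,0],"twist":-0.0237},{"dp":[-4.3,-35.9,0],"twist":-0.0237},{"dp":[-4.3,-35.9,0],"twist":-0.0237},{"dp":[-4.3,-35.9,0],"twist":-0.0237},{"dp":[-4.3,-35.9,0],"twist":-0.0237}]'
python3 -m jog '[{"dp":[-4.3,-35.9,0],"twist":-0.0237},{"dp":[-4.3,-35.9,0],"twist":-0.0237},{"dp":[-4.3,-35.9,0],"twist":-0.0237},{"dp":[-4.3,-35.9,0],"twist":-0.0237},{"dp":[-4.3,-35.9,0],"twist":-0.0237},{"dp":[-4.3,-35.9,0],"twist":-0.0237},{"dp":[0,0,-14],"twist":0},{"dp":[0,0,-14],"twist":0}]'
python3 -m jog '[{"dp":[0,0,0],"twist":0},{"dp":[0,0,0],"twist":0}]'
python3 - <<'E'
from h import *
s=manip.snapshot('side'); t=manip.get_obs()['tcp_pos']
p=manip.snapshot('top')
a=cv2.resize(p['pixels'][190:240,355:405],None,fx=8,fy=8,interpolation=cv2.INTER_CUBIC)
b=cv2.resize(s['pixels'][115:190,300:350],None,fx=8,fy=8,interpolation=cv2.INTER_CUBIC)
o=np.zeros((600,800,3),np.uint8);o[:400,:400]=a;o[:,400:]=b;cv2.imwrite('pics/hov.png',o)
E
```

```text
time: 8.12
tcp_pos: [0.4855, 0.0542, 0.23]
tcp_rot: [-3.133, 0.225, 0.01]
ft_force: [0.7, -0.2, -1.3]
grip_width: 0.275
gripper_force: 43.8
time: 8.78
tcp_pos: [0.4611, -0.162, 0.2025]
tcp_rot: [-3.108, 0.453, 0.004]
ft_force: [0.4, 0.7, -2.1]
grip_width: 0.28
gripper_force: 43.8
time: 8.95
tcp_pos: [0.4602, -0.1589, 0.2021]
tcp_rot: [-3.107, 0.446, 0.01]
ft_force: [-0.5, -0.3, -2.2]
grip_width: 0.277
gripper_force: 43.7
```

View pics/hov.png

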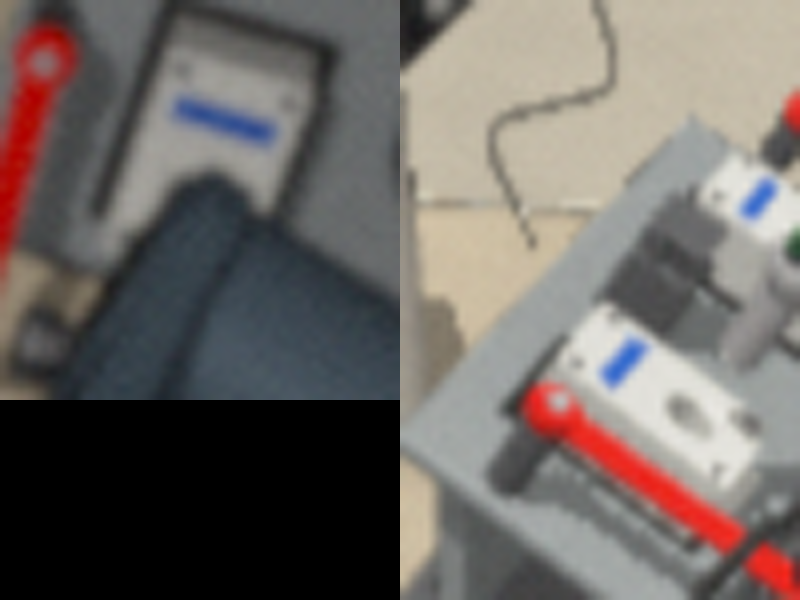

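```bash
cat > pj.py <<'E'
from h import *
s=manip.snapshot('side'); 
def proj(p,x):
    T=np.array(p['pose']); c=T[:3,:3].T@(np.array(x)-T[:3,3]); return np.array([p['cx']+p['fx']*c[0]/-c[2],p['cy']-p['fy']*c[1]/-c[2]])
t=manip.get_obs()['tcp_pos']; print(t)
tip=t+[.0552,-.0161,-.075]; print(tip,proj(s,tip),'collar',proj(s,tip+.05*np.array([-.5,.147,.853])))
# real tip: ray of (342.3,158.6) with y fixed
O,d=ray(s,(342.3,158.6)); print(O+d*(tip[1]-O[1])/d[1])
M=np.array([.5362,-.1815,.097]);n=np.array([-.48,.14,.866]); print('along normal from mouth',(tip-M)@n,'lateral',(tip-M)-((tip-M)@n)*n)
E
python3 pj.py
```

```text
[ 0.46221745 -0.15937734  0.20414014]
[ 0.51741745 -0.17547734  0.12914014] [341.01266484 158.68449281] collar [349.06301101 148.45466991]
[ 0.51317172 -0.17547734  0.12970542]
along normal from mouth 0.037692158237043916 lateral [-0.00069031  0.00074576 -0.00050127]
```

```bash
python3 -m jog '[{"dp":[6.3,-1.7,-8.7],"twist":0},{"dp":[4.8,-1.4,-8.7],"twist":0},{"dp":[4.8,-1.4,-8.7],"twist":0},{"dp":[1.9,-0.6,-3.5],"twist":0},{"dp":[0,0,0],"twist":0}]'
python3 -m jog '[{"dp":[1.9,-0.6,-3.5],"twist":0},{"dp":[1.9,-0.6,-3.5],"twist":0},{"dp":[0,0,0],"twist":0}]'
python3 pj.py
```

```text
time: 9.52
tcp_pos: [0.4798, -0.1646, 0.1734]
tcp_rot: [-3.109, 0.445, 0.004]
ft_force: [-0.8, 0.1, -1.8]
grip_width: 0.278
gripper_force: 43.8
time: 9.77
tcp_pos: [0.4821, -0.1649, 0.166]
tcp_rot: [-3.108, 0.445, 0.008]
ft_force: [-1.9, 2.0, -4.1]
grip_width: 0.273
gripper_force: 43.5
[ 0.48244318 -0.16532722  0.16627826]
[ 0.53764318 -0.18142722  0.09127826] [334.76887685 167.45464013] collar [342.48191249 157.67476024]
[ 0.5133892  -0.18142722  0.12652368]
along normal from mouth -0.005637562164584551 lateral [-0.00126285  0.00086204 -0.00083961]
```

```bash
python3 -m jog '[{"dp":[1.4,-0.4,-2.6],"twist":0},{"dp":[1.4,-0.4,-2.6],"twist":0},{"dp":[0,0,0],"twist":0}]'
python3 -m jog '[{"dp":[1.4,-0.4,-2.6],"twist":0},{"dp":[0,0,0],"twist":0}]'
python3 -m jog '[{"dp":[1.4,-0.4,-2.6],"twist":0},{"dp":[0,0,0],"twist":0}]'
```

```text
time: 10.07
tcp_pos: [0.4857, -0.1665, 0.1615]
tcp_rot: [-3.109, 0.446, 0.004]
ft_force: [-2.5, 1.4, -3.9]
grip_width: 0.276
gripper_force: 43.6
time: 10.23
tcp_pos: [0.4873, -0.167, 0.1591]
tcp_rot: [-3.109, 0.446, 0.003]
ft_force: [-3.6, 1.4, -3.5]
grip_width: 0.275
gripper_force: 43.6
time: 10.4
tcp_pos: [0.4891, -0.1676, 0.1568]
tcp_rot: [-3.109, 0.446, 0.001]
ft_force: [-2.8, 1.7, -4.7]
grip_width: 0.277
gripper_force: 43.7
```

```bash
python3 -m jog '[{"dp":[0.6,-0.1,-3.1],"twist":0},{"dp":[1.4,-0.4,-2.6],"twist":0},{"dp":[0,0,0],"twist":0}]'
python3 -m jog '[{"dp":[1.4,-0.4,-2.6],"twist":0},{"dp":[1.4,-0.4,-2.6],"twist":0},{"dp":[0,0,0],"twist":0}]'
python3 -m jog '[{"dp":[1,-0.3,-1.7],"twist":0},{"dp":[0,0,0],"twist":0}]'
```

```text
time: 10.65
tcp_pos: [0.492, -0.1685, 0.1511]
tcp_rot: [3.11, -0.446, 0.002]
ft_force: [-2.2, 1.1, -4.5]
grip_width: 0.273
gripper_force: 43.6
time: 10.9
tcp_pos: [0.4949, -0.1694, 0.1459]
tcp_rot: [3.11, -0.446, 0.002]
ft_force: [-2.3, 1.5, -4.3]
grip_width: 0.274
gripper_force: 43.7
time: 11.07
tcp_pos: [0.4957, -0.1696, 0.1444]
tcp_rot: [3.109, -0.446, 0.002]
ft_force: [-1.6, 1.7, -4.1]
grip_width: 0.273
gripper_force: 43.7
```

```bash
python3 -m jog '[{"dp":[0.7,-0.2,-1.3],"twist":0},{"dp":[0,0,0],"twist":0}]'
python3 -m jog '[{"dp":[0.7,-0.2,-1.3],"twist":0},{"dp":[0,0,0],"twist":0}]'
```

```text
time: 11.23
tcp_pos: [0.4957, -0.1696, 0.1442]
tcp_rot: [3.109, -0.445, -0.0]
ft_force: [-5.6, 2.2, 5.3]
grip_width: 0.275
gripper_force: 44.7
time: 11.4
tcp_pos: [0.4957, -0.1696, 0.1441]
tcp_rot: [3.109, -0.445, -0.002]
ft_force: [-10.0, 3.4, 14.2]
grip_width: 0.278
gripper_force: 46.0
```

```bash
python3 -m jog '[{"dp":[-2.2,0.6,3.9],"twist":0},{"dp":[-4.8,1.4,8.7],"twist":0},{"dp":[-4.8,1.4,8.7],"twist":0},{"dp":[-4.8,1.4,8.7],"twist":0},{"dp":[-6,1.7,10.8],"twist":0},{"dp":[-7.2,2.1,13],"twist":0},{"dp":[-7.2,2.1,13],"twist":0},{"dp":[0,0,0],"twist":0}]'
python3 -m jog '[{"dp":[-9.4,-32.9,0],"twist":0},{"dp":[-9.4,-32.9,0],"twist":0},{"dp":[-9.4,-32.9,0],"twist":0},{"dp":[-9.4,-32.9,0],"twist":0},{"dp":[-9.4,-32.9,0],"twist":0},{"dp":[0,0,0],"twist":0}]'
python3 - <<'E'
from h import *
t=manip.get_obs(); print(t['time'],t['tcp_pos'],t['ft_force'])
s=manip.snapshot('side');p=manip.snapshot('top')
b=cv2.resize(s['pixels'][115:190,300:375],None,fx=8,fy=8,interpolation=cv2.INTER_CUBIC)
cv2.imwrite('pics/hov2.png',b)
for a in(s,p):
    for n in('block_a_bore','gauge'):
        print(n,[(round(r['confidence'],2),np.round(r['uv'],1)) for r in manip.pinpoint(a,n)[:3]])
E
```

```text
time: 12.07
tcp_pos: [0.4604, -0.1598, 0.212]
tcp_rot: [3.107, -0.446, 0.01]
ft_force: [-0.2, -0.5, -2.4]
grip_width: 0.272
gripper_force: 43.9
time: 12.57
tcp_pos: [0.4129, -0.3316, 0.2096]
tcp_rot: [3.101, -0.452, 0.008]
ft_force: [1.0, -0.8, -1.5]
grip_width: 0.275
gripper_force: 43.8
12.5667 [ 0.41290383 -0.33163755  0.20960166] [ 0.97440583 -0.78658095 -1.4978311 ]
block_a_bore [(0.85, array([334.9, 166.8]))]
gauge [(0.66, array([358.6, 135.9]))]
block_a_bore [(0.57, array([380.7, 212.9])), (0.17, array([356.7, 194.2]))]
gauge [(0.63, array([433.9, 237.6]))]
```

View pics/hov2.png

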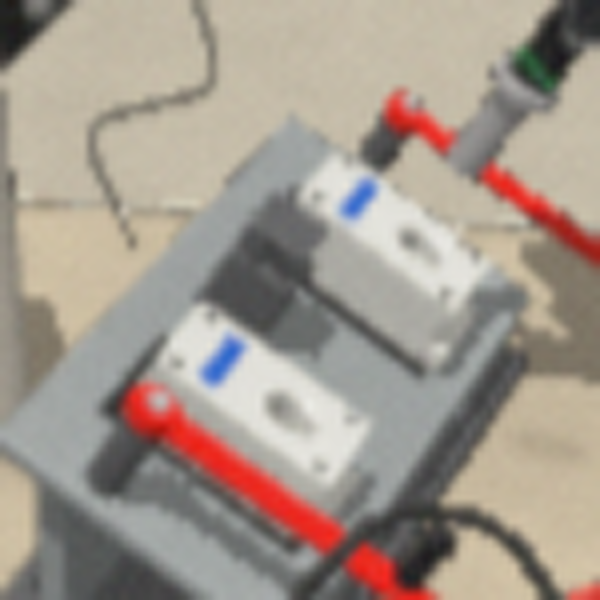

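```bash
python3 -m jog '[{"dp":[0,0,0],"twist":0},{"dp":[0,0,0],"twist":0}]'
python3 - <<'E'
from h import *
t=manip.get_obs()['tcp_pos']; off=np.array([.0552,-.0161,-.075]); n=np.array([-.48,.14,.866])
s=manip.snapshot('side'); p=manip.snapshot('top')
def proj(p,x):
    T=np.array(p['pose']); c=T[:3,:3].T@(np.array(x)-T[:3,3]); return np.array([p['cx']+p['fx']*c[0]/-c[2],p['cy']-p['fy']*c[1]/-c[2]])
print(t,'tip',t+off,'side px',proj(s,t+off),[r['uv'] for r in manip.pinpoint(s,'gauge')[:1]])
for M in(np.array([.4875,-.3455,.0965]),):
    d=t+off-M; print('normal',d@n,'lat',d-(d@n)*n,'bore side px',proj(s,M),proj(p,M))
E
```

```text
time: 13.03
tcp_pos: [0.4129, -0.3226, 0.2088]
tcp_rot: [3.11, -0.443, 0.0]
ft_force: [-0.3, -0.1, -2.2]
grip_width: 0.274
gripper_force: 43.8
[ 0.4129196  -0.32263378  0.20879478] tip [ 0.4681196  -0.33873378  0.13379478] side px [357.16357123 137.1318663 ] [[383.4, 192.7]]
normal 0.04254714728051858 lat [0.00104223 0.00080962 0.00044895] bore side px [351.41105443 145.30664341] [432.58358262 231.26938709]
```

```bash
python3 -m jog '[{"dp":[3.9,-1.8,-9.2],"twist":0},{"dp":[4.8,-1.4,-8.7],"twist":0},{"dp":[4.8,-1.4,-8.7],"twist":0},{"dp":[2.4,-0.7,-4.3],"twist":0},{"dp":[0,0,0],"twist":0},{"dp":[0,0,0],"twist":0}]'
python3 -m jog '[{"dp":[1.9,-0.6,-3.5],"twist":0},{"dp":[1.9,-0.6,-3.5],"twist":0},{"dp":[0,0,0],"twist":0}]'
python3 -m jog '[{"dp":[1.4,-0.4,-2.6],"twist":0},{"dp":[1.4,-0.4,-2.6],"twist":0},{"dp":[0,0,0],"twist":0}]'
```

```text
time: 13.68
tcp_pos: [0.4284, -0.3286, 0.1769]
tcp_rot: [-3.109, 0.445, 0.002]
ft_force: [-0.4, 0.3, -2.1]
grip_width: 0.281
gripper_force: 43.8
time: 13.93
tcp_pos: [0.4314, -0.3293, 0.1701]
tcp_rot: [-3.108, 0.445, 0.004]
ft_force: [-1.5, 0.7, -3.3]
grip_width: 0.278
gripper_force: 43.7
time: 14.18
tcp_pos: [0.4343, -0.3301, 0.1647]
tcp_rot: [-3.108, 0.445, 0.004]
ft_force: [-2.2, 1.4, -3.3]
grip_width: 0.28
gripper_force: 43.6
```

```bash
python3 -m jog '[{"dp":[0.7,-0.2,-1.3],"twist":0},{"dp":[0,0,0],"twist":0}]'
python3 -m jog '[{"dp":[0.7,-0.2,-1.3],"twist":0},{"dp":[0,0,0],"twist":0}]'
```

```text
time: 14.35
tcp_pos: [0.4351, -0.3304, 0.1637]
tcp_rot: [-3.108, 0.445, 0.003]
ft_force: [-2.9, 1.1, -3.6]
grip_width: 0.275
gripper_force: 43.7
time: 14.52
tcp_pos: [0.4358, -0.3307, 0.1627]
tcp_rot: [-3.109, 0.445, 0.003]
ft_force: [-3.8, 2.2, -3.1]
grip_width: 0.271
gripper_force: 43.8
```

```bash
python3 -m jog '[{"dp":[0.7,-0.2,-1.3],"twist":0},{"dp":[0,0,0],"twist":0}]'
python3 -m jog '[{"dp":[0.7,-0.2,-1.3],"twist":0},{"dp":[0,0,0],"twist":0}]'
```

```text
time: 14.68
tcp_pos: [0.4359, -0.3308, 0.1624]
tcp_rot: [-3.109, 0.445, 0.005]
ft_force: [-8.3, 2.9, 4.6]
grip_width: 0.271
gripper_force: 44.7
time: 14.85
tcp_pos: [0.4359, -0.3308, 0.1622]
tcp_rot: [-3.109, 0.444, 0.006]
ft_force: [-11.3, 4.9, 11.8]
grip_width: 0.275
gripper_force: 45.7
```

```bash
python3 -m jog '[{"dp":[-2.4,0.7,4.3],"twist":0},{"dp":[-4.8,1.4,8.7],"twist":0},{"dp":[-7.2,2.1,13],"twist":0},{"dp":[-7.2,2.1,13],"twist":0},{"dp":[-7.2,2.1,13],"twist":0},{"dp":[0,0,21],"twist":0}]'
python3 -m jog '[{"dp":[6.9,37.1,0],"twist":0.0178},{"dp":[6.9,37.1,0],"twist":0.0178},{"dp":[6.9,37.1,0],"twist":0.0178},{"dp":[6.9,37.1,0],"twist":0.0178},{"dp":[6.9,37.1,0],"twist":0.0178},{"dp":[6.9,37.1,0],"twist":0.0178},{"dp":[6.9,37.1,0],"twist":0.0178},{"dp":[6.9,37.1,0],"twist":0.0178}]'
python3 -m jog '[{"dp":[6.9,37.1,0],"twist":0.0178},{"dp":[6.9,37.1,0],"twist":0.0178},{"dp":[6.9,37.1,0],"twist":0.0178},{"dp":[6.9,37.1,0],"twist":0.0178},{"dp":[6.9,37.1,0],"twist":0.0178},{"dp":[6.9,37.1,0],"twist":0.0178},{"dp":[6.9,37.1,0],"twist":0.0178},{"dp":[6.9,37.1,0],"twist":0.0178}]'
python3 -m jog '[{"dp":[0,0,0],"twist":0},{"dp":[0,0,0],"twist":0},{"dp":[0,0,0],"twist":0},{"dp":[0,0,0],"twist":0}]'
```

```text
time: 15.35
tcp_pos: [0.4089, -0.3233, 0.234]
tcp_rot: [3.109, -0.447, 0.003]
ft_force: [-0.5, 0.6, -2.3]
grip_width: 0.281
gripper_force: 43.8
time: 16.02
tcp_pos: [0.467, -0.0251, 0.235]
tcp_rot: [3.133, -0.224, 0.013]
ft_force: [0.9, -0.6, -2.5]
grip_width: 0.273
gripper_force: 43.8
time: 16.68
tcp_pos: [0.5217, 0.2735, 0.235]
tcp_rot: [-3.138, -0.001, -0.01]
ft_force: [1.2, -0.6, -1.5]
grip_width: 0.275
gripper_force: 43.8
time: 17.02
tcp_pos: [0.5198, 0.2695, 0.2338]
tcp_rot: [-3.141, 0.002, -0.002]
ft_force: [-0.1, 0.2, -2.0]
grip_width: 0.274
gripper_force: 43.9
```

```bash
python3 -m jog '[{"dp":[-2.3,2,-30],"twist":0},{"dp":[0,0,-30],"twist":0},{"dp":[0,0,-20],"twist":0},{"dp":[0,0,-10],"twist":0},{"dp":[0,0,-5],"twist":0},{"dp":[0,0,0],"twist":0},{"dp":[0,0,0],"twist":0}]'
python3 - <<'E'
from h import *
t=manip.get_obs()['tcp_pos']; 
for n in('side','top'):
    s=manip.snapshot(n); r=manip.pinpoint(s,'gauge')
    for q in r[:2]: print(n,q['confidence'],q['uv'], atz(s,q['uv'],t[2]-.075),t+[.0575,0,-.075])
    if n=='side': cv2.imwrite('pics/ins.png',cv2.resize(s['pixels'][215:285,290:350],None,fx=8,fy=8,interpolation=cv2.INTER_CUBIC))
E
```

```text
time: 17.6
tcp_pos: [0.5182, 0.2721, 0.1394]
tcp_rot: [-3.141, 0.002, -0.003]
ft_force: [0.4, -0.3, -1.9]
grip_width: 0.274
gripper_force: 43.9
side 0.9 [309.2, 264.8] [0.56818277 0.2629206  0.06440316] [0.5757472  0.27210887 0.06440316]
side 0.38 [296.5, 164.2] [ 0.67816153 -0.2374551   0.06440316] [0.5757472  0.27210887 0.06440316]
top 0.61 [234.8, 198.6] [0.58139293 0.27204759 0.06440316] [0.5757472  0.27210887 0.06440316]
top 0.45 [271.4, 137.7] [0.77901003 0.16022116 0.06440316] [0.5757472  0.27210887 0.06440316]
```

```bash
python3 -m jog '[{"dp":[0,0,-4],"twist":0},{"dp":[0,0,-4],"twist":0},{"dp":[0,0,0],"twist":0}]'
python3 -m jog '[{"dp":[0,0,-4],"twist":0},{"dp":[0,0,0],"twist":0}]'
```

```text
time: 18.05
tcp_pos: [0.5165, 0.2722, 0.1297]
tcp_rot: [3.141, 0.0, -0.002]
ft_force: [-0.6, -0.2, -3.1]
grip_width: 0.276
gripper_force: 43.9
time: 18.22
tcp_pos: [0.5166, 0.2722, 0.1256]
tcp_rot: [3.141, 0.0, -0.002]
ft_force: [0.5, -0.1, -1.2]
grip_width: 0.274
gripper_force: 43.9
```

```bash
python3 -m jog '[{"dp":[7.5,0,3.5],"twist":0},{"dp":[8.7,0,3.5],"twist":0},{"dp":[9,0,3],"twist":0},{"dp":[9.3,0,2.2],"twist":0},{"dp":[0,0,0],"twist":0}]'
python3 -m jog '[{"dp":[9.5,0,1.2],"twist":0},{"dp":[7.6,0,0.5],"twist":0},{"dp":[5.8,0,0],"twist":0},{"dp":[3.5,0,0],"twist":0},{"dp":[0,0,0],"twist":0}]'
python3 - <<'E'
from h import *
t=manip.get_obs()['tcp_pos']; 
s=manip.snapshot('side'); p=manip.snapshot('top')
a=cv2.resize(s['pixels'][205:285,280:350],None,fx=7,fy=7,interpolation=cv2.INTER_CUBIC)
cv2.imwrite('pics/up.png',a)
E
```

```text
time: 18.63
tcp_pos: [0.5521, 0.2728, 0.1391]
tcp_rot: [-3.141, 0.001, 0.002]
ft_force: [-2.4, 2.0, 0.3]
grip_width: 0.273
gripper_force: 44.5
time: 19.05
tcp_pos: [0.5782, 0.2726, 0.1402]
tcp_rot: [-3.141, 0.001, 0.001]
ft_force: [-3.1, 2.2, -0.0]
grip_width: 0.271
gripper_force: 45.0
```

View pics/up.png

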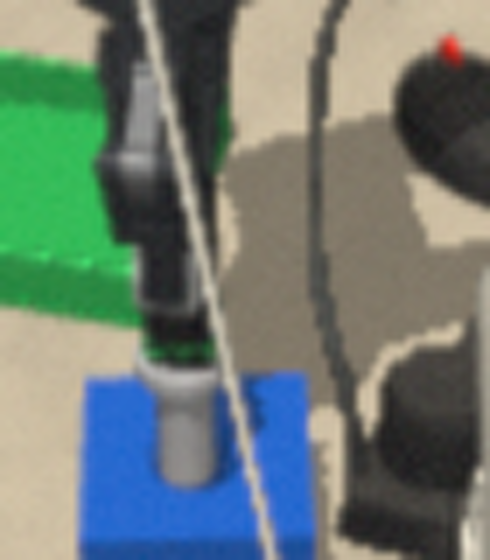

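```bash
python3 -m jog '[{"dp":[-3.5,-0.5,-1],"twist":0},{"dp":[0,0,-8],"twist":0},{"dp":[0,0,-8],"twist":0},{"dp":[0,0,0],"twist":0}]'
python3 -m jog '[{"dp":[0,0,-6],"twist":0},{"dp":[0,0,-6],"twist":0},{"dp":[0,0,0],"twist":0}]'
python3 -m jog '[{"dp":[0,0,-4],"twist":0},{"dp":[0,0,-2],"twist":0},{"dp":[0,0,0],"twist":0}]'
```

```text
time: 19.48
tcp_pos: [0.5741, 0.271, 0.1212]
tcp_rot: [3.14, 0.0, -0.003]
ft_force: [-0.9, 1.1, -1.9]
grip_width: 0.277
gripper_force: 44.8
time: 19.73
tcp_pos: [0.574, 0.2714, 0.1097]
tcp_rot: [3.141, -0.0, -0.003]
ft_force: [-1.2, 0.4, -1.2]
grip_width: 0.277
gripper_force: 44.8
time: 19.98
tcp_pos: [0.5743, 0.2717, 0.1048]
tcp_rot: [3.141, 0.0, -0.001]
ft_force: [0.3, 0.3, -2.0]
grip_width: 0.273
gripper_force: 44.8
```

```bash
python3 -m jog '[{"dp":[0,0,-2],"twist":0},{"dp":[0,0,0],"twist":0}]'
python3 -m jog '[{"dp":[0,0,-2],"twist":0},{"dp":[0,0,0],"twist":0}]'
```

```text
time: 20.15
tcp_pos: [0.5745, 0.2718, 0.1032]
tcp_rot: [3.142, 0.0, -0.0]
ft_force: [0.1, 0.5, -2.4]
grip_width: 0.275
gripper_force: 44.8
time: 20.32
tcp_pos: [0.5745, 0.2718, 0.1012]
tcp_rot: [3.142, 0.0, -0.0]
ft_force: [0.8, -0.5, -1.4]
grip_width: 0.275
gripper_force: 44.8
```

```bash
python3 -m jog '[{"dp":[0,0,-1.5],"twist":0},{"dp":[0,0,0],"twist":0},{"dp":[0,0,0],"twist":0}]'
python3 -m jog '[{"dp":[0,0,0],"twist":0},{"dp":[0,0,0],"twist":0},{"dp":[0,0,0],"twist":0},{"dp":[0,0,0],"twist":0},{"dp":[0,0,0],"twist":0}]' 1
python3 -m jog '[{"dp":[0,0,20],"twist":0},{"dp":[0,0,40],"twist":0},{"dp":[0,0,40],"twist":0},{"dp":[0,0,40],"twist":0},{"dp":[0,0,0],"twist":0},{"dp":[0,0,0],"twist":0}]'
cat > chk.py <<'E'
from h import *
np.set_printoptions(precision=4,suppress=True)
P=[manip.snapshot(n) for n in('top','side')]; 
c=[]
for p in P:
    hsv=cv2.cvtColor(p['pixels'],cv2.COLOR_BGR2HSV); g=cv2.inRange(hsv,(50,90,50),(85,255,255))
    if p is P[0]: w=g[185:215,215:250]; o=(215,185)
    else: w=g[235:265,295:318]; o=(295,235)
    n,l,st,ce=cv2.connectedComponentsWithStats(w)
    print([(st[i][4],ce[i]+o) for i in range(1,n)])
    cv2.imwrite('pics/chk_%d.png'%p['shot'],cv2.resize(p['pixels'][180:310,200:350],None,fx=4,fy=4))
print(manip.get_obs()['time'],manip.get_obs()['tcp_pos'])
E
python3 chk.py
```

```text
time: 20.57
tcp_pos: [0.5746, 0.2719, 0.1011]
tcp_rot: [-3.142, -0.0, -0.001]
ft_force: [-1.5, -0.6, 5.2]
grip_width: 0.279
gripper_force: 45.5
time: 20.98
tcp_pos: [0.5746, 0.2718, 0.0996]
tcp_rot: [-3.142, 0.0, 0.0]
ft_force: [-0.3, -0.2, 0.4]
grip_width: 0.962
gripper_force: 0.0
time: 21.48
tcp_pos: [0.5764, 0.2724, 0.2433]
tcp_rot: [-3.14, -0.0, -0.011]
ft_force: [-0.1, 0.5, -0.1]
grip_width: 1.0
gripper_force: 0.0
[(np.int32(18), array([229.8889, 200.1111]))]
[(np.int32(171), array([300.0351, 242.1287]))]
21.5833 [0.5738 0.2717 0.2391]
```

```bash
python3 -m jog '[{"dp":[-1.4,-38.2,0],"twist":-0.0237},{"dp":[-1.4,-38.2,0],"twist":-0.0237},{"dp":[-1.4,-38.2,0],"twist":-0.0237},{"dp":[-1.4,-38.2,0],"twist":-0.0237},{"dp":[-1.4,-38.2,0],"twist":-0.0237},{"dp":[-1.4,-38.2,0],"twist":-0.0237}]' 0.765
python3 -m jog '[{"dp":[-1.4,-38.2,0],"twist":-0.0237},{"dp":[-1.4,-38.2,0],"twist":-0.0237},{"dp":[-1.4,-38.2,0],"twist":-0.0237},{"dp":[-1.4,-38.2,0],"twist":-0.0237},{"dp":[-1.4,-38.2,0],"twist":-0.0237},{"dp":[-1.4,-38.2,0],"twist":-0.0237},{"dp":[0,0,0],"twist":0},{"dp":[0,0,0],"twist":0}]'
python3 -m jog '[{"dp":[0,0,-20],"twist":0},{"dp":[0,0,0],"twist":0},{"dp":[0,0,0],"twist":0}]'
python3 chk.py
python3 - <<'E'
from h import *
p=manip.snapshot('side'); 
for r in manip.pinpoint(p,'block_a_bore')[:3]: print(r)
E
```

```text
time: 22.08
tcp_pos: [0.5644, 0.0412, 0.2375]
tcp_rot: [-3.133, 0.224, 0.008]
ft_force: [1.2, -0.9, 0.3]
grip_width: 0.884
gripper_force: 0.0
time: 22.75
tcp_pos: [0.5565, -0.1883, 0.2374]
tcp_rot: [-3.107, 0.451, 0.006]
ft_force: [0.1, 0.6, -0.1]
grip_width: 0.884
gripper_force: 0.0
time: 23.0
tcp_pos: [0.5563, -0.1843, 0.2178]
tcp_rot: [-3.108, 0.443, 0.009]
ft_force: [0.4, -0.7, -0.3]
grip_width: 0.883
gripper_force: 0.0
[(np.int32(35), array([230.4857, 199.2571])), (np.int32(2), array([237.5, 198. ]))]
[(np.int32(172), array([300.0756, 242.1221]))]
23.1 [ 0.5577 -0.1852  0.2196]
{'uv': [331.5, 164.1], 'confidence': 0.57}
```

```bash
python3 -m jog '[{"dp":[0,-2.5,-35],"twist":0},{"dp":[0,0,-35],"twist":0},{"dp":[0,0,-20],"twist":0},{"dp":[0,0,-15],"twist":0},{"dp":[0,0,-15],"twist":0},{"dp":[0,0,0],"twist":0},{"dp":[0,0,0],"twist":0}]'
python3 -m jog '[{"dp":[0,0,-7],"twist":0},{"dp":[0,0,-7],"twist":0},{"dp":[0,0,0],"twist":0},{"dp":[0,0,0],"twist":0}]'
```

```text
time: 23.78
tcp_pos: [0.5578, -0.1887, 0.0998]
tcp_rot: [-3.11, 0.444, 0.001]
ft_force: [-0.4, 0.2, 0.1]
grip_width: 0.886
gripper_force: 0.0
time: 24.12
tcp_pos: [0.5574, -0.1885, 0.086]
tcp_rot: [-3.109, 0.445, 0.001]
ft_force: [-0.5, 2.0, 1.8]
grip_width: 0.879
gripper_force: 0.0
```

```bash
python3 -m jog '[{"dp":[0,0.5,-4],"twist":0},{"dp":[0,0,-4],"twist":0},{"dp":[0,0,0],"twist":0}]'
python3 -m jog '[{"dp":[0,0,0],"twist":0},{"dp":[0,0,0],"twist":0},{"dp":[0,0,0],"twist":0},{"dp":[0,0,0],"twist":0},{"dp":[0,0,0],"twist":0}]' -1 50
```

```text
time: 24.37
tcp_pos: [0.5585, -0.1863, 0.0797]
tcp_rot: [-3.107, 0.444, -0.003]
ft_force: [0.8, 9.6, 9.8]
grip_width: 0.88
gripper_force: 4.3
time: 24.78
tcp_pos: [0.5579, -0.1881, 0.0796]
tcp_rot: [-3.11, 0.444, -0.001]
ft_force: [-2.4, 4.0, 11.2]
grip_width: 0.649
gripper_force: 53.4
```

```bash
python3 -m jog '[{"dp":[0,0,3],"twist":0},{"dp":[0,0,6],"twist":0},{"dp":[0,0,12],"twist":0},{"dp":[0,0,15],"twist":0},{"dp":[0,0,0],"twist":0},{"dp":[0,0,0],"twist":0}]'
cat > blk.py <<'E'
from h import *
np.set_printoptions(precision=4,suppress=True)
o=manip.get_obs(); t=o['tcp_pos']; print(o['time'],t,o['ft_force'],o['grip_width'])
def proj(p,x):
    T=np.array(p['pose']); c=T[:3,:3].T@(np.array(x)-T[:3,3]); return np.array([p['cx']+p['fx']*c[0]/-c[2],p['cy']-p['fy']*c[1]/-c[2]])
for n in('side','top'):
    s=manip.snapshot(n)
    for r in manip.masks_of(s,'block_a')[:3]: print(n,round(r['confidence'],2),r['region'].sum(),np.round(r['uv'],1))
    for r in manip.pinpoint(s,'block_a_bore')[:3]: print(n,'bore',round(r['confidence'],2),np.round(r['uv'],1))
    print('tcp px',proj(s,t))
E
python3 blk.py
```

```text
time: 25.28
tcp_pos: [0.5585, -0.1892, 0.1147]
tcp_rot: [3.109, -0.445, 0.004]
ft_force: [0.7, -0.0, -3.8]
grip_width: 0.643
gripper_force: 54.1
25.2833 [ 0.5585 -0.1892  0.1147] [ 0.7324 -0.0136 -3.7592] 0.6429900028330915
side 0.83 305 [335.  159.1]
side 0.57 333 [345.1 143.8]
side 0.18 246 [337.9 178.8]
side bore 0.6 [336.9 155.7]
tcp px [328.9317 159.9118]
top 0.67 662 [432.6 223.5]
top 0.42 42 [384.1 217.3]
top bore 0.45 [380.8 212.9]
tcp px [382.3235 207.002 ]
```

```bash
python3 -m jog '[{"dp":[0,0,30],"twist":0},{"dp":[0,0,35],"twist":0},{"dp":[0,0,25],"twist":0},{"dp":[0,0,0],"twist":0},{"dp":[0,0,0],"twist":0}]'
python3 - <<'E'
from h import *
np.set_printoptions(precision=3,suppress=True)
p=manip.snapshot('top'); s=manip.snapshot('side')
print('red cap top',atz(p,(270,135),.119),'yellow',atz(p,(345,143),.074),'ipa side cap',atz(s,(237,221),.119))
# block plane from side depth
w=cloud(s); t=manip.get_obs()['tcp_pos']; print(t)
m=np.linalg.norm(w-(t+[-.03,.01,.0]),axis=-1)<.05
hsv=cv2.cvtColor(s['pixels'],cv2.COLOR_BGR2HSV)
m&=(hsv[...,2]>150)&(hsv[...,1]<40); q=w[m]; print(len(q))
best=0
rng=np.random.default_rng(0)
for _ in range(500):
    a=q[rng.choice(len(q),3,False)]; n=np.cross(a[1]-a[0],a[2]-a[0]); L=np.linalg.norm(n)
    if L<1e-5: continue
    n/=L; n*=np.sign(n[2]); k=(abs((q-a[0])@n)<.002)
    if k.sum()>best and n[2]>.6: best=k.sum();N=n;Q=q[k]
C=Q.mean(0); N=np.linalg.svd(Q-C)[2][2]; N*=np.sign(N[2]); print(best,N,'tilt',np.degrees(np.arccos(N[2])),np.arctan2(-N[1],-N[0]),C-t)
E
```

```text
time: 26.0
tcp_pos: [0.5584, -0.1889, 0.2048]
tcp_rot: [3.109, -0.445, 0.004]
ft_force: [-0.5, -0.6, -4.0]
grip_width: 0.647
gripper_force: 56.1
red cap top [0.775 0.158 0.119] yellow [ 0.763 -0.075  0.074] ipa side cap [0.768 0.178 0.119]
[ 0.556 -0.188  0.202]
245
120 [-0.477  0.146  0.866] tilt 29.952152657579386 -0.2977814508360793 [-0.028  0.011  0.017]
```

```bash
python3 -m jog '[{"dp":[13.4,32.7,0],"twist":0.0178},{"dp":[13.4,32.7,0],"twist":0.0178},{"dp":[13.4,32.7,0],"twist":0.0178},{"dp":[13.4,32.7,0],"twist":0.0178},{"dp":[13.4,32.7,0],"twist":0.0178},{"dp":[13.4,32.7,0],"twist":0.0178},{"dp":[13.4,32.7,0],"twist":0.0178},{"dp":[13.4,32.7,0],"twist":0.0178}]'
python3 -m jog '[{"dp":[0,0,-25],"twist":0},{"dp":[0,0,-30],"twist":0},{"dp":[0,0,-30],"twist":0},{"dp":[0,0,-25],"twist":0},{"dp":[0,0,0],"twist":0},{"dp":[0,0,0],"twist":0},{"dp":[0,0,0],"twist":0}]'
python3 -m jog '[{"dp":[0,0,-20],"twist":0},{"dp":[0,0,-10],"twist":0},{"dp":[0,0,0],"twist":0},{"dp":[0,0,0],"twist":0},{"dp":[0,0,0],"twist":0}]'
```

```text
time: 26.77
tcp_pos: [0.6636, 0.0748, 0.2004]
tcp_rot: [3.134, -0.221, -0.01]
ft_force: [0.3, -0.3, -4.7]
grip_width: 0.65
gripper_force: 55.9
time: 27.35
tcp_pos: [0.6653, 0.0729, 0.0936]
tcp_rot: [-3.134, 0.223, 0.0]
ft_force: [0.1, -0.1, -2.9]
grip_width: 0.649
gripper_force: 55.8
time: 27.77
tcp_pos: [0.6657, 0.073, 0.065]
tcp_rot: [-3.134, 0.223, -0.003]
ft_force: [-0.0, -0.2, -4.0]
grip_width: 0.651
gripper_force: 55.8
```

```bash
python3 -m jog '[{"dp":[0,0,-12],"twist":0},{"dp":[0,0,-8],"twist":0},{"dp":[0,0,-6],"twist":0},{"dp":[0,0,0],"twist":0},{"dp":[0,0,0],"twist":0}]' - 30
python3 -m jog '[{"dp":[0,0,-2],"twist":0},{"dp":[0,0,-2],"twist":0},{"dp":[0,0,0],"twist":0}]'
python3 -m jog '[{"dp":[0,0,-2],"twist":0},{"dp":[0,0,0],"twist":0}]'
```

```text
time: 28.18
tcp_pos: [0.6643, 0.0731, 0.0368]
tcp_rot: [3.134, -0.223, -0.003]
ft_force: [-1.4, 0.4, -4.1]
grip_width: 0.643
gripper_force: 55.9
time: 28.43
tcp_pos: [0.6649, 0.073, 0.0336]
tcp_rot: [3.134, -0.223, -0.0]
ft_force: [-0.3, -0.1, -4.4]
grip_width: 0.645
gripper_force: 56.0
time: 28.6
tcp_pos: [0.6649, 0.073, 0.0317]
tcp_rot: [3.134, -0.223, -0.0]
ft_force: [0.1, 0.2, -3.9]
grip_width: 0.648
gripper_force: 56.0
```

```bash
python3 -m jog '[{"dp":[0,0,-1.5],"twist":0},{"dp":[0,0,0],"twist":0}]' -1 30
python3 -m jog '[{"dp":[0,0,-1.5],"twist":0},{"dp":[0,0,0],"twist":0}]'
```

```text
time: 28.77
tcp_pos: [0.6651, 0.073, 0.0311]
tcp_rot: [-3.134, 0.223, -0.0]
ft_force: [-0.6, -0.3, -0.3]
grip_width: 0.645
gripper_force: 56.6
time: 28.93
tcp_pos: [0.6655, 0.073, 0.0306]
tcp_rot: [3.134, -0.223, 0.002]
ft_force: [-2.3, 0.2, 6.4]
grip_width: 0.648
gripper_force: 57.2
```

```bash
python3 -m jog '[{"dp":[2,-0.3,-1.4],"twist":0},{"dp":[2,-0.3,-1.5],"twist":0},{"dp":[0,0,0],"twist":0}]'
python3 -m jog '[{"dp":[1.9,-0.3,-1.5],"twist":0},{"dp":[1.9,-0.3,-1.6],"twist":0},{"dp":[0,0,0],"twist":0}]'
```

```text
time: 29.18
tcp_pos: [0.6693, 0.0724, 0.0277]
tcp_rot: [3.134, -0.223, 0.001]
ft_force: [-2.9, -0.4, 6.2]
grip_width: 0.642
gripper_force: 56.9
time: 29.43
tcp_pos: [0.673, 0.0718, 0.0245]
tcp_rot: [-3.134, 0.223, -0.0]
ft_force: [-1.8, 1.0, 5.2]
grip_width: 0.651
gripper_force: 56.9
```

```bash
python3 -m jog '[{"dp":[1.7,-0.2,-1.7],"twist":0},{"dp":[1.7,-0.3,-1.8],"twist":0},{"dp":[1.6,-0.2,-1.9],"twist":0},{"dp":[1.6,-0.2,-1.9],"twist":0},{"dp":[0,0,0],"twist":0}]'
python3 -m jog '[{"dp":[1.5,-0.2,-2],"twist":0},{"dp":[1.4,-0.2,-2.1],"twist":0},{"dp":[0,0,0],"twist":0}]'
python3 -m jog '[{"dp":[1.3,-0.2,-2.1],"twist":0},{"dp":[0,0,0],"twist":0}]'
python3 -m jog '[{"dp":[0.6,-0.1,-1.1],"twist":0},{"dp":[0,0,0],"twist":0}]'
```

```text
time: 29.85
tcp_pos: [0.6798, 0.0709, 0.0171]
tcp_rot: [3.134, -0.223, 0.001]
ft_force: [-0.6, -0.9, 6.7]
grip_width: 0.647
gripper_force: 57.0
time: 30.1
tcp_pos: [0.6827, 0.0705, 0.0129]
tcp_rot: [3.134, -0.223, 0.001]
ft_force: [-0.3, 0.1, 5.6]
grip_width: 0.65
gripper_force: 57.0
time: 30.27
tcp_pos: [0.6841, 0.0703, 0.0109]
tcp_rot: [3.134, -0.223, 0.001]
ft_force: [-2.2, -0.3, 4.9]
grip_width: 0.649
gripper_force: 57.1
time: 30.43
tcp_pos: [0.6846, 0.0702, 0.01]
tcp_rot: [3.134, -0.223, 0.001]
ft_force: [-1.9, 0.0, 5.5]
grip_width: 0.643
gripper_force: 57.2
```

```bash
python3 -m jog '[{"dp":[0.5,0,-1],"twist":0},{"dp":[0,0,0],"twist":0}]'
python3 -m jog '[{"dp":[0.3,0,-0.8],"twist":0},{"dp":[0,0,0],"twist":0}]'
```

```text
time: 30.6
tcp_pos: [0.6851, 0.0701, 0.009]
tcp_rot: [3.134, -0.223, 0.001]
ft_force: [-1.5, -0.4, 6.5]
grip_width: 0.646
gripper_force: 57.2
time: 30.77
tcp_pos: [0.6855, 0.0701, 0.0083]
tcp_rot: [3.133, -0.222, 0.002]
ft_force: [-1.8, -0.6, 6.2]
grip_width: 0.642
gripper_force: 57.3
```

```bash
cat > pl.py <<'E'
from h import *
np.set_printoptions(precision=3,suppress=True)
t=manip.get_obs()['tcp_pos']; print(t)
for n in('side','top'):
    s=manip.snapshot(n); w=cloud(s); hsv=cv2.cvtColor(s['pixels'],cv2.COLOR_BGR2HSV)
    m=(np.linalg.norm(w-(np.array([.682,.07,.04])),axis=-1)<.07)&(hsv[...,2]>110)&(hsv[...,1]<50); q=w[m]; print(n,len(q))
    if len(q)<20: continue
    best=0; rng=np.random.default_rng(0)
    for _ in range(500):
        a=q[rng.choice(len(q),3,False)]; N=np.cross(a[1]-a[0],a[2]-a[0]); L=np.linalg.norm(N)
        if L<1e-5: continue
        N/=L; N*=np.sign(N[2]); k=abs((q-a[0])@N)<.002
        if k.sum()>best and N[2]>.6: best=k.sum();Q=q[k]
    C=Q.mean(0); N=np.linalg.svd(Q-C)[2][2]; N*=np.sign(N[2]); print(best,N,'tilt',np.degrees(np.arccos(N[2])),C,Q.min(0),Q.max(0))
E
python3 pl.py
```

```text
[0.686 0.07  0.008]
side 455
172 [-0.058  0.023  0.998] tilt 3.587146110876241 [0.654 0.078 0.04 ] [0.626 0.044 0.036] [0.72  0.107 0.045]
top 0
```

```bash
python3 -m jog '[{"dp":[0.4,0,-1],"twist":0},{"dp":[0,0,0],"twist":0}]'
python3 -m jog '[{"dp":[0.4,0,-1],"twist":0},{"dp":[0,0,0],"twist":0}]'
python3 pl.py
```

```text
time: 31.03
tcp_pos: [0.6861, 0.07, 0.0073]
tcp_rot: [3.133, -0.223, 0.002]
ft_force: [-0.8, -0.1, 5.6]
grip_width: 0.65
gripper_force: 57.2
time: 31.2
tcp_pos: [0.6865, 0.07, 0.0064]
tcp_rot: [3.133, -0.223, 0.002]
ft_force: [-1.6, -0.7, 6.4]
grip_width: 0.648
gripper_force: 57.4
[0.687 0.07  0.006]
side 456
173 [0.015 0.027 1.   ] tilt 1.7608380003241435 [0.656 0.077 0.039] [0.626 0.047 0.036] [0.72  0.108 0.042]
top 0
```

```bash
python3 -m jog '[{"dp":[0.2,0,-0.5],"twist":0},{"dp":[0,0,0],"twist":0}]'
python3 -m jog '[{"dp":[0,0,0],"twist":0},{"dp":[0,0,0],"twist":0},{"dp":[0,0,0],"twist":0}]' 0.6
python3 -m jog '[{"dp":[0,0,10],"twist":0},{"dp":[0,0,25],"twist":0},{"dp":[0,0,40],"twist":0},{"dp":[0,0,40],"twist":0},{"dp":[0,0,40],"twist":0},{"dp":[0,0,30],"twist":0},{"dp":[0,0,0],"twist":0}]'
python3 pl.py; python3 chk.py
```

```text
time: 31.47
tcp_pos: [0.6867, 0.0699, 0.0061]
tcp_rot: [3.133, -0.223, 0.002]
ft_force: [-2.1, -0.1, 6.5]
grip_width: 0.647
gripper_force: 57.6
time: 31.72
tcp_pos: [0.6865, 0.0702, 0.0042]
tcp_rot: [-3.134, 0.223, -0.002]
ft_force: [0.5, 0.1, -0.3]
grip_width: 0.797
gripper_force: 0.0
time: 32.3
tcp_pos: [0.691, 0.0702, 0.1984]
tcp_rot: [-3.133, 0.222, -0.026]
ft_force: [0.3, 0.3, 0.9]
grip_width: 0.797
gripper_force: 0.0
[0.691 0.07  0.198]
side 629
264 [ 0.01  -0.011  1.   ] tilt 0.8245322670996879 [0.672 0.075 0.039] [0.628 0.042 0.036] [0.72  0.107 0.041]
top 121
61 [0.052 0.051 0.997] tilt 4.169562636870637 [0.678 0.083 0.04 ] [0.653 0.061 0.037] [0.696 0.1   0.042]
[(np.int32(35), array([230.4857, 199.2571])), (np.int32(2), array([237.5, 198. ]))]
[(np.int32(166), array([300.247 , 242.3373]))]
32.5 [0.6848 0.0703 0.1879]
```

```bash
cat > lat.py <<'E'
import numpy as np
np.set_printoptions(precision=1,suppress=True)
q=np.load('q.npy'); q=[q[0],q[1],q[2]]; print(q)
def W(u,y,h):
    v=np.array([u*.866-h*.5,y,75+u*.5+h*.866]); c,s=np.cos(q[2]),np.sin(q[2])
    return np.array([q[0]*1000+c*v[0]-s*v[1],q[1]*1000+s*v[0]+c*v[1],v[2]])
K=lambda f:W(30-122*np.sin(f),-158+122*np.cos(f),68)
def F(f,d):
    t=(K(f-.01)-K(f+.01)); t[2]=0; t/=np.linalg.norm(t); return K(f)-d*t-[0,0,11]
print('ball',K(1.61),K(0)); prev=None
for f,d in[(1.65,38),(1.65,24),(1.5,21),(1.3,21),(1.1,21),(.9,21),(.7,21),(.5,21),(.3,20),(.15,20),(.05,19),(0,19)]:
    p=F(f,d); print(f,p, None if prev is None else p-prev); prev=p
E
python3 lat.py
python3 - <<'E'
from h import *
p=manip.snapshot('top'); s=manip.snapshot('side')
for n,a in(('t',p),('s',s)):
    print(n,[(round(r['confidence'],2),np.round(r['uv'],1),atz(a,r['uv'],.089)) for r in manip.pinpoint(a,'knob_right')[:3]])
E
```

```text
[np.float64(0.5412083911366438), np.float64(-0.27191813297351725), np.float64(-0.284177050183892)]
ball [ 386.5 -396.3   87.9] [ 523.4 -304.2  148.9]
1.65 [ 377.3 -438.2   77.1] None
1.65 [ 380.3 -424.5   77.1] [ 3.  13.7  0. ]
1.5 [ 383.4 -403.3   77. ] [ 3.1 21.3 -0. ]
1.3 [ 390.2 -379.7   79.1] [ 6.8 23.6  2.1]
1.1 [ 400.8 -357.9   83.5] [10.6 21.8  4.4]
0.9 [ 414.8 -338.6   90.1] [13.9 19.3  6.6]
0.7 [ 431.5 -322.5   98.6] [16.7 16.1  8.5]
0.5 [ 450.4 -310.1  108.6] [18.9 12.4 10.1]
0.3 [ 472.  -301.9  119.9] [21.5  8.3 11.2]
0.15 [ 488.  -298.9  128.8] [16.   3.   8.9]
0.05 [ 499.8 -298.6  134.8] [11.8  0.3  6.1]
0 [ 505.2 -298.9  137.9] [ 5.4 -0.3  3. ]
t [(0.81, array([448.1, 260.9]), array([ 0.39778237, -0.3942887 ,  0.089     ]))]
s [(0.59, array([382.5, 144.8]), array([ 0.37094605, -0.37810983,  0.089     ]))]
```

```bash
python3 -m jog '[{"dp":[-19.2,-31.8,4],"twist":-0.0089},{"dp":[-19.2,-31.8,4],"twist":-0.0089},{"dp":[-19.2,-31.8,4],"twist":-0.0089},{"dp":[-19.2,-31.8,4],"twist":-0.0089},{"dp":[-19.2,-31.8,4],"twist":-0.0089},{"dp":[-19.2,-31.8,4],"twist":-0.0089},{"dp":[-19.2,-31.8,4],"twist":-0.0089},{"dp":[-19.2,-31.8,4],"twist":-0.0089}]' -1 20
python3 -m jog '[{"dp":[-19.2,-31.8,0],"twist":-0.0089},{"dp":[-19.2,-31.8,0],"twist":-0.0089},{"dp":[-19.2,-31.8,0],"twist":-0.0089},{"dp":[-19.2,-31.8,0],"twist":-0.0089},{"dp":[-19.2,-31.8,0],"twist":-0.0089},{"dp":[-19.2,-31.8,0],"twist":-0.0089},{"dp":[-19.2,-31.8,0],"twist":-0.0089},{"dp":[-19.2,-31.8,0],"twist":-0.0089}]'
python3 -m jog '[{"dp":[0,0,-20],"twist":0},{"dp":[0,0,-20],"twist":0},{"dp":[0,0,-20],"twist":0},{"dp":[0,0,0],"twist":0},{"dp":[0,0,0],"twist":0},{"dp":[0,0,0],"twist":0}]'
```

```text
time: 33.37
tcp_pos: [0.5309, -0.1853, 0.2202]
tcp_rot: [-3.123, 0.335, 0.002]
ft_force: [0.7, 0.2, -0.2]
grip_width: -0.003
gripper_force: 0.0
time: 34.03
tcp_pos: [0.3773, -0.4397, 0.22]
tcp_rot: [-3.108, 0.446, 0.002]
ft_force: [1.1, 1.2, -0.4]
grip_width: -0.002
gripper_force: 0.0
time: 34.53
tcp_pos: [0.3791, -0.4389, 0.1613]
tcp_rot: [3.11, -0.445, 0.0]
ft_force: [0.1, -0.5, -0.3]
grip_width: -0.005
gripper_force: 0.0
```

Down beside the knob, then sweep along the arc.

```bash
python3 -m jog '[{"dp":[-1,0,-30],"twist":0},{"dp":[0,0,-30],"twist":0},{"dp":[0,0,-24],"twist":0},{"dp":[0,0,0],"twist":0},{"dp":[0,0,0],"twist":0}]'
python3 -m jog '[{"dp":[3,14,0],"twist":0},{"dp":[1.5,10.6,0],"twist":0},{"dp":[1.6,10.6,0],"twist":0},{"dp":[3.4,11.8,1],"twist":0},{"dp":[3.4,11.8,1],"twist":0},{"dp":[0,0,0],"twist":0}]'
python3 -m jog '[{"dp":[5.3,10.9,2.2],"twist":0},{"dp":[5.3,10.9,2.2],"twist":0},{"dp":[6.9,9.7,3.3],"twist":0},{"dp":[7,9.6,3.3],"twist":0},{"dp":[0,0,0],"twist":0}]'
```

```text
time: 34.95
tcp_pos: [0.378, -0.4385, 0.0772]
tcp_rot: [-3.11, 0.444, 0.001]
ft_force: [-0.6, -0.4, 0.5]
grip_width: 0.004
gripper_force: 0.0
time: 35.45
tcp_pos: [0.391, -0.3764, 0.0796]
tcp_rot: [-3.109, 0.441, 0.001]
ft_force: [-0.5, -0.1, 0.4]
grip_width: 0.004
gripper_force: 0.0
time: 35.87
tcp_pos: [0.4167, -0.3369, 0.0907]
tcp_rot: [-3.11, 0.442, -0.001]
ft_force: [-0.7, -0.3, 0.4]
grip_width: -0.0
gripper_force: 0.0
```

```bash
cat > red.py <<'E'
from h import *
q=np.load('q.npy')
c,s=np.cos(q[2]),np.sin(q[2]); R=np.array([c,s,0]);Y=np.array([-s,c,0]);up=.866*R+[0,0,.5];n=-.5*R+[0,0,.866]; F0=np.array([q[0],q[1],.075])
for name in('top','side'):
    p=manip.snapshot(name); h=cv2.cvtColor(p['pixels'],cv2.COLOR_BGR2HSV); m=((h[...,0]<6)|(h[...,0]>174))&(h[...,1]>150)&(h[...,2]>90)
    for sgn,l in((1,'L'),(-1,'R')):
        out=[]
        for v,u in np.argwhere(m):
            o,d=ray(p,(u,v)); x=o+d*((F0+.048*n-o)@n)/(d@n)-F0
            a=np.array([30-(x@up)*1000,(158-sgn*(x@Y)*1000)]) # downhill, inward
            r=np.hypot(*a)
            if 30<r<150: out.append((np.arctan2(*a),r))
        if out: out=np.array(out); print(name,l,len(out),'angle',np.median(out[:,0]),out[:,0].std(),'rmax',out[:,1].max())
print(manip.get_obs()['time'])
E
python3 red.py
```

```text
top L 138 angle 1.534250481533106 0.9235069250392941 rmax 149.9221861244639
top R 135 angle 0.839765446189629 0.06284002797091877 rmax 134.27547799095558
side L 145 angle 1.5780961780964389 0.13383049104795824 rmax 146.59368236865797
side R 81 angle 0.8561802970797245 0.07602900333117955 rmax 147.63941005106577
35.9667
```

Right latch is at 0.85 and following. Continue the arc.

```bash
python3 -m jog '[{"dp":[8.3,8.1,4.2],"twist":0},{"dp":[8.4,8,4.3],"twist":0},{"dp":[9.4,6.2,5],"twist":0},{"dp":[9.5,6.2,5.1],"twist":0},{"dp":[10.7,4.2,5.6],"twist":0},{"dp":[10.8,4.1,5.6],"twist":0},{"dp":[0,0,0],"twist":0}]'
python3 -m jog '[{"dp":[8,1.5,4.5],"twist":0},{"dp":[8,1.5,4.4],"twist":0},{"dp":[5.9,0.2,3],"twist":0},{"dp":[4,0,2],"twist":0},{"dp":[0,0,0],"twist":0},{"dp":[0,0,0],"twist":0}]'
python3 red.py
```

```text
time: 36.55
tcp_pos: [0.4754, -0.3017, 0.1213]
tcp_rot: [3.109, -0.442, 0.006]
ft_force: [-0.4, -0.2, -0.3]
grip_width: 0.002
gripper_force: 0.0
time: 37.05
tcp_pos: [0.4984, -0.2987, 0.1336]
tcp_rot: [-3.11, 0.445, -0.001]
ft_force: [0.4, 0.1, -0.1]
grip_width: 0.001
gripper_force: 0.0
top L 139 angle 1.5335096881389627 0.9478291957445502 rmax 149.9221861244639
top R 20 angle 0.010971994002756476 0.034662197971698984 rmax 139.72671188066903
side L 144 angle 1.5786669215093516 0.13206585440904708 rmax 146.59368236865797
side R 5 angle 0.028325980177374803 0.042056630561913375 rmax 123.55943474916968
37.15
```

Push on gently until the end stop shows as force.

```bash
python3 -m jog '[{"dp":[1.8,-0.5,1],"twist":0},{"dp":[1.8,-0.5,1],"twist":0},{"dp":[0,0,0],"twist":0}]'
python3 -m jog '[{"dp":[1.5,-0.4,0.8],"twist":0},{"dp":[0,0,0],"twist":0}]'
python3 -m jog '[{"dp":[1.5,-0.4,0.8],"twist":0},{"dp":[0,0,0],"twist":0}]'
```

```text
time: 37.4
tcp_pos: [0.5009, -0.2992, 0.1352]
tcp_rot: [-3.109, 0.445, 0.004]
ft_force: [-1.8, 0.5, -0.8]
grip_width: 0.001
gripper_force: 0.8
time: 37.57
tcp_pos: [0.5014, -0.2992, 0.1355]
tcp_rot: [-3.108, 0.444, 0.008]
ft_force: [-4.5, 1.0, -2.9]
grip_width: 0.004
gripper_force: 2.4
time: 37.73
tcp_pos: [0.5016, -0.2992, 0.1357]
tcp_rot: [-3.108, 0.444, 0.012]
ft_force: [-5.7, -0.5, -3.7]
grip_width: -0.001
gripper_force: 3.5
```

```bash
python3 -m jog '[{"dp":[1.5,-0.4,0.8],"twist":0},{"dp":[0,0,0],"twist":0},{"dp":[0,0,0],"twist":0}]'
python3 -m jog '[{"dp":[-10,3,0],"twist":0},{"dp":[-20,6,5],"twist":0},{"dp":[-15,-10,35],"twist":0},{"dp":[-10,-30,25],"twist":0},{"dp":[-25,-30,0],"twist":0},{"dp":[-25,-30,0],"twist":0},{"dp":[-25,-30,0],"twist":0},{"dp":[-25,-30,0],"twist":0}]'
python3 -m jog '[{"dp":[-20,-30,0],"twist":0},{"dp":[-20,-30,0],"twist":0},{"dp":[0,0,0],"twist":0},{"dp":[0,0,0],"twist":0},{"dp":[0,0,0],"twist":0}]'
python3 red.py; python3 pl.py; python3 chk.py
python3 - <<'E'
from h import *
# compare with the first pictures: where did anything change?
import glob
for n in('top','side'):
    a=cv2.imread(f'pics/{n}1.png').astype(int); b=manip.snapshot(n)['pixels'].astype(int)
    d=(cv2.blur(np.abs(a-b).max(2).astype(np.float32),(3,3))>40).astype(np.uint8)
    k,l,st,ce=cv2.connectedComponentsWithStats(d)
    print(n,[(list(map(int,st[i]))) for i in range(1,k) if st[i][4]>6])
    hs=cv2.cvtColor(a.astype(np.uint8),cv2.COLOR_BGR2HSV); g=cv2.inRange(hs,(50,90,50),(85,255,255))
    o=(215,185,35,30) if n=='top' else (295,235,23,30)
    w=g[o[1]:o[1]+o[3],o[0]:o[0]+o[2]]; k,l,st,ce=cv2.connectedComponentsWithStats(w); print('cap before',[(st[i][4],ce[i]+o[:2]) for i in range(1,k)])
E
```

```text
time: 37.98
tcp_pos: [0.5018, -0.299, 0.1361]
tcp_rot: [-3.107, 0.443, 0.017]
ft_force: [-9.9, -0.3, -4.4]
grip_width: 0.002
gripper_force: 4.5
time: 38.65
tcp_pos: [0.3512, -0.4543, 0.2043]
tcp_rot: [3.106, -0.445, 0.006]
ft_force: [0.5, -0.1, -0.5]
grip_width: -0.001
gripper_force: 0.0
time: 39.07
tcp_pos: [0.3117, -0.512, 0.2032]
tcp_rot: [3.109, -0.446, 0.002]
ft_force: [-0.7, -0.0, -0.0]
grip_width: -0.001
gripper_force: 0.0
top L 140 angle 1.5330900319814562 0.9446702895106762 rmax 149.9221861244639
top R 155 angle -0.0037948947087676887 0.0678793432977916 rmax 140.20534188129372
side L 146 angle 1.5786669215093516 0.13348902808534133 rmax 146.59368236865797
side R 23 angle 0.08335208046445619 0.07681781032368314 rmax 125.06920901134251
39.1667
[ 0.312 -0.511  0.203]
side 629
267 [-0.006 -0.009  1.   ] tilt 0.6056020525083482 [0.673 0.074 0.039] [0.626 0.039 0.037] [0.719 0.106 0.042]
top 421
212 [ 0.005 -0.014  1.   ] tilt 0.865107211791227 [0.672 0.071 0.037] [0.631 0.039 0.034] [0.722 0.103 0.039]
[(np.int32(36), array([230.4444, 199.1667])), (np.int32(2), array([237.5, 198.
[... 918 characters left out ...]
32], [599, 382, 29, 18, 180], [584, 389, 6, 4, 8]]
cap before [(np.int32(34), array([229.5       , 199.35294118]))]
side [[391, 0, 39, 105, 2493], [480, 0, 2, 4, 8], [464, 22, 11, 11, 85], [465, 33, 18, 114, 1098], [483, 51, 4, 28, 68], [449, 53, 11, 98, 403], [484, 82, 8, 51, 250], [283, 103, 3, 10, 20], [294, 102, 3, 6, 14], [571, 127, 7, 3, 19], [338, 129, 13, 21, 114], [352, 130, 31, 22, 176], [493, 131, 24, 4, 67], [586, 134, 7, 20, 62], [448, 146, 10, 26, 188], [484, 150, 4, 19, 34], [317, 153, 28, 27, 372], [370, 158, 11, 4, 22], [569, 163, 17, 7, 31], [329, 177, 7, 5, 13], [490, 177, 5, 3, 10], [264, 215, 37, 26, 759]]
cap before [(np.int32(174), array([300.09195402, 242.24712644]))]
```

```bash
python3 -c "
from rig import manip; print(manip.job_done())"
```

```text
the job is handed in; nothing more can be done
None
```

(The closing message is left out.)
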